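# Load the watchmaker's sloped box rack

## Robot

A 6-joint arm with a two-finger parallel gripper is mounted at the origin on the work surface. World frame = base frame: x ahead of the robot, y to its left, z up, the work surface at z = 0. Lengths are in mm, angles in degrees, forces in N, time in s.
With the tool pointing down it reaches from about 300 to 850 mm from the base axis. Payload 4.2 kg.
Tool frame: the origin (TCP) lies on the centre line of the jaws, within the pads' length; the fingertips stand 14 mm ahead of it and the grasp point (between the pads) lies 5 mm behind it; z points along the fingers, y is the line along which they close (so a half turn about z gives the same grasp; the last joint's range is limited). The gripper opens to 91 mm and grips with 3 to 60 N. Pads are 32 mm wide; open, the fingers measure 118 mm over their backs; the gripper's body (76 mm by 178 mm) begins 60 mm behind the grasp point.
Start: joints at [65.317, 18.312, 89.639, -0, 72.044, -1.146], TCP at [229.627, 527.178, 192.976] pointing down, gripper open.
Joint ranges: [-177.97, 177.97], [-48.28, 115.42], [12.27, 149.76], [-77.06, 257.06], [2.81, 150.46], [-146.56, 146.56]. Speed limits (degrees/s): [147.25, 147.25, 180, 180, 180, 180].

## Interface

Orientations are given as [roll, pitch, yaw] about the fixed x, y, z axes, in that order (R = Rz(yaw) Ry(pitch) Rx(roll)).
In Python, from workcell import * gives the robot as it stands. The module is installed in compiled form; this text tells all that it offers.
- The arm moves only by the shell command python3 -m crank 'ROWS' [FORCE]. ROWS is JSON, a list of rows, each an object of numbers: "grip": the finger opening in m, from 0 to 0.0912; "x", "y", "z": the shift along the tool's x, y, z in m; "yaw": the turn about the tool's z in rad. In form: [{"grip": .., "x": .., "y": .., "z": .., "yaw": ..}, ...]. A call has exactly 5 rows; each row is the pose to reach, as a shift and turn from the pose commanded when the call began, along the tool's axes at that moment; what a row does not reach only later rows make up. A row lasts 1/12 s, in which the tool goes at most 41.7 mm and 7.16 degrees, less where a joint would pass 70% of its speed; a pose out of reach is approached as far as the arm can. A call with a gripper value outside its range is refused whole. The fingers move at their own pace and stop on an object; FORCE is the grip in N (left out, the last holds). Time passes only in rows, so rows that repeat a pose let the fingers close, or fill a call up. It gives the time, the measured TCP pose, the force, the opening and the grip force at its end, in the units of the state.
- state(): the state, without advancing time (a new reading comes with each control period).
- grab_frame(name): name is "scene" or "side" or "wrist"; returns the picture (480x640x3 uint8, red, green, blue); there is no depth.
- camera_model(name): a dict with "intrinsics" (3x3 intrinsics, pixels), "R" (3x3) and "t" (3): a world point X has camera coordinates R X + t. Camera axes: x right, y down, z forward; pixel columns grow to the right and rows downward; lengths in mm; the calibration is good to about 2 mm. A picture is of the moment at which its call begins: read the wrist's pose just before it. camera_model takes no time and is no camera call; for the wrist camera it gives the pose at the moment of the call.
- job_done(): hands the job in; it is judged then, once.
The state is a dict: "time_s": time; "qpos": joint angles; "qvel": joint speeds; "effort": joint torques, N m; "ee_pos": TCP position; "ee_rot": TCP orientation; "force": force on the tool from outside, world axes, zero at the start; "torque": the same for the moment, N m; "gripper_width": finger opening in mm; "gripper_force": force on a finger pad.
Only numpy, scipy, OpenCV 4.12 (cv2) and the standard library are available. Lean on these libraries where they do the work, as an engineer would, in place of code of your own. Each camera call takes 0.05 s, during which the arm holds its last target. There are 200 camera calls.

## Task

Put all the wooden parts boxes away in the sloped rack: first slide the rack's stop fully out to its open end (the robot's left), then set every box lying flat on the ledge, label end to the front (towards the robot) and front edge down against the lip, as one closed row starting at the fixed cheek at the robot's right, each box butted flush against its neighbour. Finally slide the stop back until it touches the last box, and do not disturb the press, the glass dome or the loupe.

Things in the scene. Friction and masses are not known exactly. Their poses are not given: they have to be found in the camera images.
- ledge: Grey sloped ledge, fixed, rising from the robot at 0.28 rad. Origin: on its surface, 50 mm above the bench, in the corner where the inner faces of the front lip and of the fixed right-hand cheek meet. x: up the slope, y: along the ledge to the robot's left, z: square to it. Surface 70 mm deep (boxes overhang its back), 345 mm long; lip 10 mm high, 6 mm thick; cheek 28 mm high, 10 mm thick.
- rack: Dark steel foot of the rack that carries the ledge; fixed, but placed and turned a little differently at each start. Origin on the bench, below the middle of the ledge's lip; x to the back, y along the ledge. 345 mm long.
- stop (a joint): Sliding stop on the ledge, in m: its right-hand face stands (0.100 + value) from the cheek, measured along the ledge's y. 0 is as far in (right) as it goes, 0.22 is fully open (left end). It moves against about 2 N of friction and stays where it is left.
- stop_face (a point): Centre of the stop's right-hand face (the one that meets the last box), 34 mm up the slope from the lip and 17 mm above the ledge surface. The stop is a dark steel block 62 (x) x 24 (y) x 34 (z) mm.
- stop_tab (a point): Centre of the top of the upright brass tab on the stop, 64 mm above the ledge surface; the tab is 12 mm thick in the ledge's x, 22 mm wide in its y and stands 30 mm above the steel block.
- press: Bystander: brown C-shaped staking press, 75 x 130 x 170 mm. Origin: centre of its underside.
- dome: Bystander: glass dust dome with a knob, diameter 90 mm, 65 mm high. Origin: centre of its underside.
- loupe: Bystander: black eye loupe, diameter 42 mm, 36 mm high. Origin: centre of its underside.
- box0: Closed wooden parts box 90 (x) x 56 (y) x 34 (z) mm, 175 to 350 g, one of 3 to 5 alike (None from the start: absent). Origin: centre of its underside; x to its back; white paper label on the front (-x) half of the lid; the front starts roughly towards the robot. Upright brass grip bar on mid lid: 12 mm thick in x, 40 mm long in y, from 34 to 62 mm above the underside.
- box0_front (a point): Middle of the lower front edge of that box.
- box1: Closed wooden parts box 90 (x) x 56 (y) x 34 (z) mm, 175 to 350 g, one of 3 to 5 alike (None from the start: absent). Origin: centre of its underside; x to its back; white paper label on the front (-x) half of the lid; the front starts roughly towards the robot. Upright brass grip bar on mid lid: 12 mm thick in x, 40 mm long in y, from 34 to 62 mm above the underside.
- box1_front (a point): Middle of the lower front edge of that box.
- box2: Closed wooden parts box 90 (x) x 56 (y) x 34 (z) mm, 175 to 350 g, one of 3 to 5 alike (None from the start: absent). Origin: centre of its underside; x to its back; white paper label on the front (-x) half of the lid; the front starts roughly towards the robot. Upright brass grip bar on mid lid: 12 mm thick in x, 40 mm long in y, from 34 to 62 mm above the underside.
- box2_front (a point): Middle of the lower front edge of that box.
- box3: Closed wooden parts box 90 (x) x 56 (y) x 34 (z) mm, 175 to 350 g, one of 3 to 5 alike (None from the start: absent). Origin: centre of its underside; x to its back; white paper label on the front (-x) half of the lid; the front starts roughly towards the robot. Upright brass grip bar on mid lid: 12 mm thick in x, 40 mm long in y, from 34 to 62 mm above the underside.
- box3_front (a point): Middle of the lower front edge of that box.
- box4: Closed wooden parts box 90 (x) x 56 (y) x 34 (z) mm, 175 to 350 g, one of 3 to 5 alike (None from the start: absent). Origin: centre of its underside; x to its back; white paper label on the front (-x) half of the lid; the front starts roughly towards the robot. Upright brass grip bar on mid lid: 12 mm thick in x, 40 mm long in y, from 34 to 62 mm above the underside.
- box4_front (a point): Middle of the lower front edge of that box.
Not all that is in view belongs to the job. Leave any green look-alike of the box2 alone.

How it is judged:
By the outcome, as a careful person would: the job done as asked, in the order asked, and still so for the second after the job is handed in, with the robot touching nothing.
Of box0, box1, box2, box3, box4 only 3 to 5 are there at a start; the rules pass over those that are not, and their reading is None.
At some moment in a run one of box0, box1, box2, box3, box4 may be knocked a few centimetres aside while the robot is not near it.
Once in a run the grip may slacken for a moment while it holds something.
It also fails if it takes over 210 s, if anything falls off the work surface, if the arm or the gripper's body presses on something with over 40 N, if the wrist force passes 120 N, or if a joint passes its speed limit or range.

## Working session

There is one attempt and no reset: what is moved stays moved. The work goes in short steps, Python scripts to look and compute and a shell command to move; the robot and the scene stay as the last step left them, time stands still between calls to the robot, and variables do not carry over. Pictures are saved under pics/ and viewed, at most 14 in all, crops included, and the job is handed in when it is done.

```bash
mkdir -p pics; ls; python3 - <<'E'
from workcell import *
import cv2,numpy as np
np.set_printoptions(precision=3,suppress=True)
s=state();print(s)
for n in("scene","side"):
    cv2.imwrite(f"pics/{n}0.png",grab_frame(n)[:,:,::-1])
    m=camera_model(n);print(n,m)
print(camera_model("wrist"))
E
```

```text
pics
{'time_s': 0.0, 'qpos': array([65.316, 18.35 , 89.708, -0.001, 72.04 , -1.145]), 'qvel': array([-0.028, -0.055,  0.079,  0.035,  0.041,  0.076]), 'effort': array([ -0.002, -41.246, -23.197,   0.073,   0.046,  -0.   ]), 'ee_pos': array([229.413, 526.67 , 192.125]), 'ee_rot': array([-179.902,   -0.001,  156.461]), 'force': array([-0.666,  0.138,  0.221]), 'torque': array([-0.019,  0.033,  0.026]), 'gripper_force': 0.0, 'gripper_width': 91.12987558329596}
scene {'intrinsics': array([[472.347,   0.   , 319.141],
       [  0.   , 472.347, 243.245],
       [  0.   ,   0.   ,   1.   ]]), 'R': array([[-0.777,  0.629,  0.011],
       [ 0.52 ,  0.652, -0.551],
       [-0.354, -0.423, -0.834]]), 't': array([ 405.13 , -238.19 , 1313.972])}
side {'intrinsics': array([[480.151,   0.   , 324.185],
       [  0.   , 480.151, 237.656],
       [  0.   ,   0.   ,   1.   ]]), 'R': array([[ 0.665, -0.747, -0.015],
       [-0.578, -0.501, -0.644],
       [ 0.474,  0.437, -0.765]]), 't': array([-355.625,  372.299,  882.041])}
{'intrinsics': array([[337.359,   0.   , 310.725],
       [  0.   , 337.359, 237.073],
       [  0.   ,   0.   ,   1.   ]]), 'R': array([[ 0.4  ,  0.917, -0.002],
       [ 0.884, -0.385,  0.266],
       [ 0.243, -0.108, -0.964]]), 't': array([-572.64 ,  -30.807,  391.795])}
```

View pics/scene0.png

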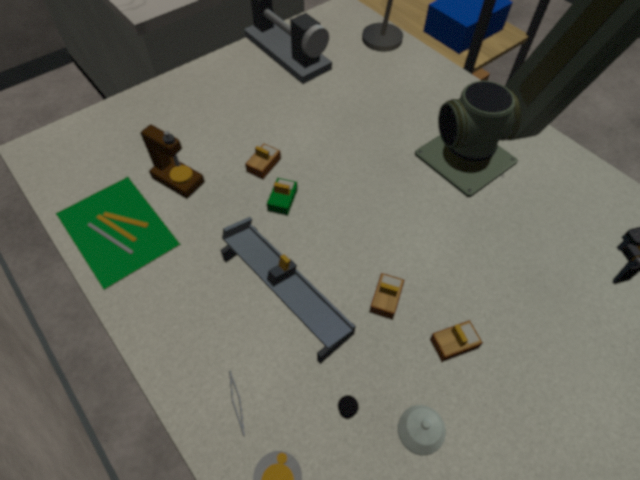

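View pics/side0.png

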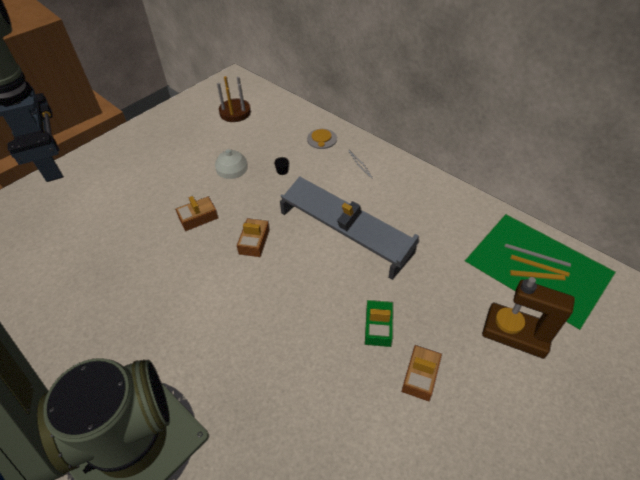

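The scene view shows three wooden boxes: scene pixels (263,160), (388,295), (457,340), side pixels (422,372), (253,237), (197,212). The green look-alike is at scene (283,195), side (379,323). The rack's cheek end is at scene (237,226), side (405,250), and the stop at scene (282,268), side (349,213). The boxes I want are the orange-brown ones, because the green one is excluded by colour. The dome is at scene (421,430) and the loupe at (348,406).

```bash
cat > h.py <<'E'
from workcell import *
import cv2,numpy as np
np.set_printoptions(precision=1,suppress=True)
def ray(m,p):
    d=m["R"].T@np.linalg.inv(m["intrinsics"])@np.array([p[0],p[1],1.]); return -m["R"].T@m["t"],d
def onz(m,p,z):
    c,d=ray(m,p); return c+d*(z-c[2])/d[2]
def tri(ms,ps):
    A=np.zeros((3,3));b=np.zeros(3)
    for m,p in zip(ms,ps):
        c,d=ray(m,p);d/=np.linalg.norm(d);P=np.eye(3)-np.outer(d,d);A+=P;b+=P@c
    return np.linalg.solve(A,b)
def proj(m,X):
    q=m["intrinsics"]@(m["R"]@np.asarray(X,float)+m["t"]);return q[:2]/q[2]
def go(x,y,z=None,yaw=None):
    "tool-axis shift (m) and turn (rad) from the measured pose to world x,y,z (mm), yaw deg"
    s=state();p=s["ee_pos"];w=np.radians(s["ee_rot"][2]);c,sn=np.cos(w),np.sin(w)
    dx,dy=x-p[0],y-p[1]
    r=dict(x=round((c*dx+sn*dy)/1e3,4),y=round((sn*dx-c*dy)/1e3,4))
    if z is not None:r["z"]=round((p[2]-z)/1e3,4)
    if yaw is not None:r["yaw"]=round(-np.radians((yaw-np.degrees(w)+90)%180-90),4)
    print("t",round(s["time_s"],1),"at",p,"yaw",round(s["ee_rot"][2],2),"go",r,"F",s["force"],"w",round(s["gripper_width"],1))
def mask(im,kind):
    h=cv2.cvtColor(im,cv2.COLOR_RGB2HSV)
    return cv2.inRange(h,*{"wood":((5,110,60),(22,255,255)),"green":((45,120,30),(85,255,255))}[kind])
E
python3 - <<'E'
from h import *
S,D=camera_model("scene"),camera_model("side")
T=lambda a,b:print(a,tri([S,D],[a,b]), proj(S,tri([S,D],[a,b]))-a)
print("boxes");T((264,158),(423,370));T((389,293),(254,236));T((457,338),(197,211))
print("green");T((283,193),(379,321))
print("cheek outer top, left top");T((250,220),(417,237));T((353,326),(300,181))
print("tab");T((286,261),(349,207))
print("dome knob, loupe");T((425,425),(230,152));T((348,404),(282,163))
print("press");T((152,130),(572,295))
E
```

```text
boxes
(264, 158) [ 452.5 -326.6   25.7] [-1.3 -0.3]
(389, 293) [471.7 178.1  22.6] [-2.2 -0. ]
(457, 338) [433.6 346.4  25.3] [-1.7  0.1]
green
(283, 193) [ 484.  -196.5   25.2] [-0.9 -0.2]
cheek outer top, left top
(250, 220) [ 639.6 -142.6  109.4] [-11.6  -3.1]
(353, 326) [623.2 191.3  88.2] [-12.8  -1.2]
tab
(286, 261) [629.7  13.  111. ] [-2.5 -0.4]
dome knob, loupe
(425, 425) [621.6 427.4  54.4] [-1.7 -0.1]
(348, 404) [701.3 306.6  30.2] [-1.3 -0.1]
press
(152, 130) [ 678.9 -464.6  162.2] [-4.8 -2.3]
```

```bash
python3 -c "
from h import *
go(540,30,300,180)"
```

```text
t 0.1 at [229.4 526.7 192.2] yaw 156.46 go {'x': np.float64(-0.4831), 'y': np.float64(-0.3314), 'z': np.float64(-0.1078), 'yaw': np.float64(-0.4108)} F [0.7 0.4 0.3] w 91.5
```

```bash
A='[{"x":-0.032,"y":-0.022,"z":-0.007},{"x":-0.064,"y":-0.044,"z":-0.015},{"x":-0.097,"y":-0.066,"z":-0.022},{"x":-0.129,"y":-0.088,"z":-0.029},{"x":-0.161,"y":-0.11,"z":-0.036}]'
python3 -m crank '[{"x":-0.032,"y":-0.022,"z":-0.007},{"x":-0.064,"y":-0.044,"z":-0.015},{"x":-0.097,"y":-0.066,"z":-0.022},{"x":-0.129,"y":-0.088,"z":-0.029},{"x":-0.161,"y":-0.11,"z":-0.036}]'
python3 -m crank '[{"x":-0.032,"y":-0.022,"z":-0.007},{"x":-0.064,"y":-0.044,"z":-0.015},{"x":-0.097,"y":-0.066,"z":-0.022},{"x":-0.129,"y":-0.088,"z":-0.029},{"x":-0.161,"y":-0.11,"z":-0.036}]'
python3 -m crank '[{"x":-0.032,"y":-0.022,"z":-0.007,"yaw":-0.08},{"x":-0.064,"y":-0.044,"z":-0.015,"yaw":-0.16},{"x":-0.097,"y":-0.066,"z":-0.022,"yaw":-0.25},{"x":-0.129,"y":-0.088,"z":-0.029,"yaw":-0.33},{"x":-0.161,"y":-0.11,"z":-0.036,"yaw":-0.41}]'
python3 -m crank '[{"z":0},{"z":0},{"z":0},{"z":0},{"z":0}]'
python3 - <<'E'
from h import *
go(540,30,300,180)
cv2.imwrite("pics/w1.png",grab_frame("wrist")[:,:,::-1])
E
```

```text
t 0.1 at [229.4 526.7 192.2] yaw 156.46 go {'x': np.float64(-0.4831), 'y': np.float64(-0.3314), 'z': np.float64(-0.1078), 'yaw': np.float64(-0.4108)} F [0.7 0.4 0.3] w 91.5validation failed for argument at $[0]...
validation failed for argument at $[0]...
validation failed for argument at $[0]...
validation failed for argument at $[0]...
```

View pics/w1.png

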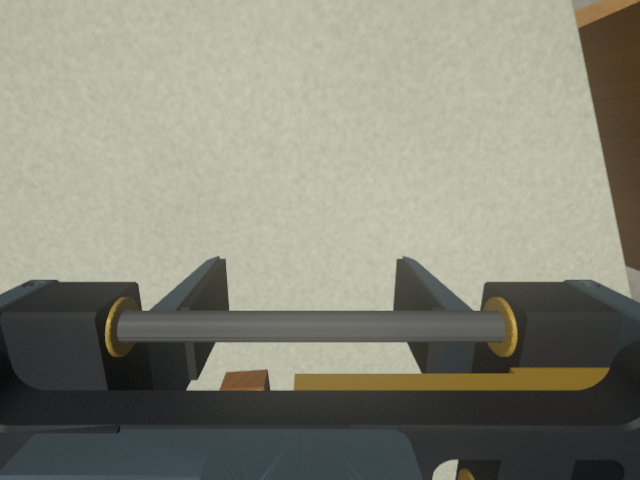

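The wrist picture shows only bare bench and the fingers: pads at columns about 225 and 400, free view above row 260. The moves were refused because every row needs all its keys.

```bash
python3 -m crank '[{"grip":0.09,"x":-0.036,"y":-0.02,"z":-0.007,"yaw":0},{"grip":0.09,"x":-0.07,"y":-0.039,"z":-0.014,"yaw":0},{"grip":0.09,"x":-0.105,"y":-0.059,"z":-0.02,"yaw":0},{"grip":0.09,"x":-0.14,"y":-0.078,"z":-0.027,"yaw":0},{"grip":0.09,"x":-0.175,"y":-0.098,"z":-0.034,"yaw":0}]'
python3 -m crank '[{"grip":0.09,"x":-0.036,"y":-0.02,"z":-0.007,"yaw":0},{"grip":0.09,"x":-0.07,"y":-0.039,"z":-0.014,"yaw":0},{"grip":0.09,"x":-0.105,"y":-0.059,"z":-0.02,"yaw":0},{"grip":0.09,"x":-0.14,"y":-0.078,"z":-0.027,"yaw":0},{"grip":0.09,"x":-0.175,"y":-0.098,"z":-0.034,"yaw":0}]'
python3 -m crank '[{"grip":0.09,"x":-0.036,"y":-0.02,"z":-0.007,"yaw":-0.08},{"grip":0.09,"x":-0.07,"y":-0.039,"z":-0.014,"yaw":-0.16},{"grip":0.09,"x":-0.105,"y":-0.059,"z":-0.02,"yaw":-0.25},{"grip":0.09,"x":-0.14,"y":-0.078,"z":-0.027,"yaw":-0.33},{"grip":0.09,"x":-0.175,"y":-0.098,"z":-0.034,"yaw":-0.41}]'
python3 - <<'E'
from h import *
go(640,30,300,180)
E
```

```text
time_s: 0.57
ee_pos: [351.5, 365.9, 227.0]
ee_rot: [-180.0, -0.0, 156.5]
force: [0.3, 1.6, 0.1]
gripper_width: 90.0
gripper_force: 0.0
time_s: 0.98
ee_pos: [472.9, 205.9, 261.1]
ee_rot: [180.0, -0.0, 156.5]
force: [0.1, 0.4, -0.0]
gripper_width: 89.8
gripper_force: 0.0
time_s: 1.4
ee_pos: [594.2, 46.2, 295.0]
ee_rot: [180.0, -0.0, -179.8]
force: [0.8, 0.0, 0.4]
gripper_width: 90.1
gripper_force: 0.0
t 1.4 at [594.2  46.2 295. ] yaw -179.83 go {'x': np.float64(-0.0457), 'y': np.float64(-0.0163), 'z': np.float64(-0.005), 'yaw': np.float64(0.003)} F [0.8 0.  0.4] w 90.1
```

```bash
python3 -m crank '[{"grip":0.09,"x":-0.025,"y":-0.01,"z":-0.01,"yaw":0.003},{"grip":0.09,"x":-0.045,"y":-0.016,"z":-0.02,"yaw":0.003},{"grip":0.09,"x":-0.045,"y":-0.016,"z":-0.025,"yaw":0.003},{"grip":0.09,"x":-0.045,"y":-0.016,"z":-0.025,"yaw":0.003},{"grip":0.09,"x":-0.045,"y":-0.016,"z":-0.025,"yaw":0.003}]'
python3 - <<'E'
from h import *
go(640,30,300,180)
m=camera_model("wrist");im=grab_frame("wrist");cv2.imwrite("pics/w2.png",im[:,:,::-1]);np.savez("w2.npz",im=im,**m)
E
```

```text
time_s: 1.82
ee_pos: [637.9, 32.3, 319.6]
ee_rot: [180.0, -0.1, 179.8]
force: [-0.6, -0.1, -0.3]
gripper_width: 90.1
gripper_force: 0.0
t 1.8 at [637.9  32.3 319.6] yaw 179.8 go {'x': np.float64(-0.0022), 'y': np.float64(-0.0023), 'z': np.float64(0.0196), 'yaw': np.float64(-0.0035)} F [-0.6 -0.1 -0.3] w 90.1
```

View pics/w2.png

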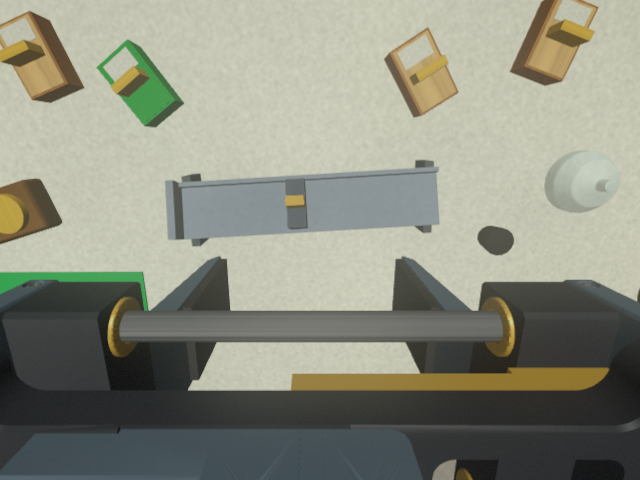

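The view shows the rack with its cheek at (175,210), lip along row ~178 and stop at (295,203). Candidates by pixel: wooden boxes at (40,57), (422,72), (556,40), and the green look-alike at (140,83). The wooden ones fit the description and the green one must be left alone. The enlarged crops below confirm this.

```bash
python3 - <<'E'
from h import *
im=np.load("w2.npz")["im"]
a=cv2.resize(im[155:250,160:445],(798,266),interpolation=cv2.INTER_CUBIC)
b=cv2.resize(im[0:130,0:640],(798,162),interpolation=cv2.INTER_CUBIC)
cv2.imwrite("pics/c2.png",np.vstack([a,b])[:,:,::-1])
for c in(200,350,400):print(c,[tuple(int(v) for v in im[r,c]) for r in range(166,190)])
for r in(200,225):print(r,[tuple(int(v) for v in im[r,c]) for c in range(162,190)],[tuple(int(v) for v in im[r,c]) for c in range(432,444)])
E
```

```text
200 [(198, 201, 182), (200, 202, 183), (200, 203, 184), (201, 204, 185), (200, 202, 183), (196, 199, 180), (195, 197, 179), (178, 181, 163), (145, 147, 131), (128, 130, 115), (121, 123, 109), (105, 108, 97), (87, 89, 81), (76, 79, 71), (91, 94, 90), (123, 131, 131), (143, 152, 154), (143, 152, 155), (141, 151, 153), (127, 135, 134), (104, 109, 106), (130, 136, 139), (143, 152, 154), (141, 151, 153)]
350 [(203, 204, 186), (201, 203, 184), (199, 201, 182), (199, 200, 182), (196, 199, 179), (185, 188, 174), (157, 164, 160), (140, 149, 151), (140, 150, 151), (138, 147, 149), (119, 126, 126), (104, 109, 107), (130, 137, 139), (139, 148, 150), (139, 148, 151), (140, 149, 151), (142, 150, 152), (139, 149, 150), (140, 150, 151), (140, 149, 151), (140, 150, 152), (141, 149, 151), (138, 148, 150), (139, 148, 151)]
400 [(197, 198, 179), (196, 197, 178), (182, 186, 171), (153, 160, 157), (140, 149, 151), (140, 149, 151), (137, 146, 148), (118, 125, 125), (109, 115, 111), (133, 142, 143), (140, 149, 152), (140, 150, 152), (140, 150, 152), (140, 150, 152), (140, 150, 152), (140, 149, 151), (140, 1
[... 753 characters left out ...]
9), (197, 198, 179), (200, 202, 182)]
225 [(194, 197, 178), (194, 197, 177), (195, 197, 178), (196, 198, 180), (196, 199, 180), (159, 166, 159), (141, 150, 152), (139, 148, 150), (139, 148, 151), (139, 150, 151), (141, 149, 152), (140, 150, 152), (133, 142, 142), (97, 103, 98), (83, 85, 78), (83, 86, 78), (84, 86, 78), (82, 85, 77), (83, 85, 78), (82, 84, 78), (81, 85, 77), (107, 112, 110), (137, 146, 148), (143, 152, 154), (141, 149, 152), (141, 150, 152), (140, 150, 152), (138, 149, 152)] [(179, 181, 166), (186, 188, 172), (185, 186, 169), (187, 189, 172), (190, 191, 174), (191, 192, 174), (195, 196, 177), (197, 199, 180), (200, 201, 182), (200, 201, 183), (200, 201, 182), (197, 198, 180)]
```

View pics/c2.png

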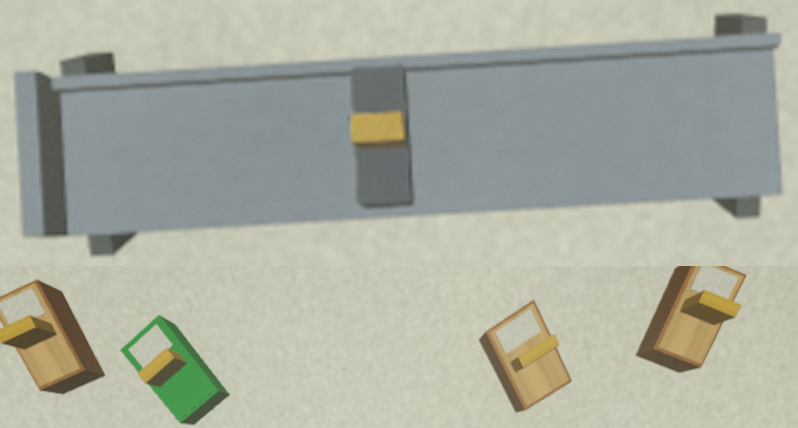

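```bash
cat >> h.py <<'E'
def boxes(m,im,show=None):
    "wooden box lids: (centre xy, yaw of box x axis deg, size, pixel)"
    h=cv2.cvtColor(im,cv2.COLOR_RGB2HSV)
    w=cv2.inRange(h,(8,70,120),(24,175,255))          # lid wood (brass is more saturated)
    w=cv2.morphologyEx(w,cv2.MORPH_CLOSE,np.ones((3,3)))
    out=[]
    for c in cv2.findContours(w,cv2.RETR_EXTERNAL,cv2.CHAIN_APPROX_NONE)[0]:
        if cv2.contourArea(c)<800 or c[:,0,1].max()>250:continue
        q=np.array([onz(m,p[0],34)[:2] for p in c],np.float32)
        (cx,cy),(a,b),_=r=cv2.minAreaRect(q)
        P=cv2.boxPoints(r);e=[P[1]-P[0],P[2]-P[1]];l=max(e,key=np.linalg.norm)
        if l[0]<0:l=-l
        out.append((np.array([cx,cy]),np.degrees(np.arctan2(l[1],l[0])),sorted((a,b)),c[:,0].mean(0)))
    return out
E
python3 - <<'E'
from h import *
d=dict(np.load("w2.npz"));im=d["im"];m=d
g=im[:,:,0].astype(float)
P=[]
for c in list(range(190,285,3))+list(range(312,425,3)):
    r0=188-(c-180)*0.0626
    rs=np.arange(int(r0)-5,int(r0)+5);k=rs[np.argmin(g[rs,c])]
    # rising half-crossing below the dark line
    a=g[k,c];hi=140;r=k
    while g[r,c]<(a+hi)/2:r+=1
    P.append((c,r-1+((a+hi)/2-g[r-1,c])/(g[r,c]-g[r-1,c])))
L=np.polyfit(*np.array(P).T,1);print("lip rows",L,np.std(np.polyval(L,np.array(P)[:,0])-np.array(P)[:,1]))
Q=[]
for r in range(195,235):
    k=178
    while g[r,k]<113:k+=1
    Q.append((r,k-1+(113-g[r,k-1])/(g[r,k]-g[r,k-1])))
K=np.polyfit(*np.array(Q).T,1);print("cheek",K)
c=(K[0]*L[1]+K[1])/(1-K[0]*L[0]);o=(c,np.polyval(L,c));print("corner px",o)
O=onz(m,o,50);E=onz(m,(425,np.polyval(L,425)),50);v=(E-O);yaw=np.degrees(np.arctan2(-v[0],v[1]))
print("O",O,"E",E,"len",np.linalg.norm(v),"yaw",yaw)
y=np.radians(yaw);c_,s_=np.cos(.28),np.sin(.28)
ux=np.array([np.cos(y)*c_,np.sin(y)*c_,s_]);uy=np.array([-np.sin(y),np.cos(y),0]);uz=np.cross(ux,uy)
# cheek direction check
for X in(0,70): print("cheek foot proj",X,proj(m,O+ux*X),"seen col",np.polyval(K,proj(m,O+ux*X)[1]))
b=mask(im[170:225,280:315],"wood");M=cv2.moments(b);print("brass px",280+M["m10"]/M["m00"],170+M["m01"]/M["m00"])
for v in(.0,.02,.04,.05,.06):print(v,"tab proj",proj(m,O+ux*34+uy*(100+1000*v+12)+uz*64))
np.savez("ledge.npz",O=O,ux=ux,uy=uy,uz=uz,yaw=yaw)
for b in boxes(m,im):print(b)
E
```

```text
lip rows [ -0.1 199. ] 0.06205561879651294
cheek [  0.1 170.5]
corner px (np.float64(181.05696780647136), np.float64(187.9261265159283))
O [ 619.6 -146.4   50. ] E [600.8 185.   50. ] len 331.9311135694389 yaw 3.247467160373131
cheek foot proj 0 [181.1 187.9] seen col 181.05696780647142
cheek foot proj 70 [183.8 239.1] seen col 183.9266272173601
brass px 295.9655172413793 201.24137931034483
0.0 tab proj [255.7 202.5]
0.02 tab proj [272.7 201.4]
0.04 tab proj [289.8 200.4]
0.05 tab proj [298.3 199.9]
0.06 tab proj [306.9 199.4]
(array([ 662.1, -401.4]), np.float32(-13.897617), [33.37130355834961, 68.58673858642578], array([ 10., 215.]))
(array([472.7, 179.4]), np.float32(30.65637), [60.2065544128418, 89.61229705810547], array([424.2,  71.5]))
(array([ 454.7, -333.5]), np.float32(20.794508), [67.13764953613281, 89.32325744628906], array([27.3, 50.2]))
(array([434.3, 350.8]), np.float32(-19.014454), [65.05792236328125, 90.11493682861328], array([564.2,  32.4]))
```

```bash
cat >> h.py <<'E'
import os
if os.path.exists("ledge.npz"):
    LG=dict(np.load("ledge.npz"))
    def W(x,y,z):return LG["O"]+LG["ux"]*x+LG["uy"]*y+LG["uz"]*z
    def loc(p):d=np.asarray(p)-LG["O"];return np.array([d@LG["ux"],d@LG["uy"],d@LG["uz"]])
E
python3 - <<'E'
from h import *
p=W(34,159,64);print("tab",p)
q=W(34,119,64);go(q[0],q[1],118,180+3.25)
E
```

```text
tab [625.6  13.2 120.9]
t 1.9 at [637.5  32.5 319.6] yaw 179.82 go {'x': np.float64(0.0095), 'y': np.float64(-0.0593), 'z': np.float64(0.2016), 'yaw': np.float64(-0.0598)} F [ 0.2 -0.7 -0.4] w 90.2
```

```bash
python3 -m crank '[{"grip":0.0,"x":0.005,"y":-0.03,"z":0.02,"yaw":-0.06},{"grip":0.0,"x":0.0095,"y":-0.0593,"z":0.04,"yaw":-0.06},{"grip":0.0,"x":0.0095,"y":-0.0593,"z":0.06,"yaw":-0.06},{"grip":0.0,"x":0.0095,"y":-0.0593,"z":0.08,"yaw":-0.06},{"grip":0.0,"x":0.0095,"y":-0.0593,"z":0.1,"yaw":-0.06}]' 30
python3 -m crank '[{"grip":0.0,"x":0,"y":0,"z":0.02,"yaw":0},{"grip":0.0,"x":0,"y":0,"z":0.04,"yaw":0},{"grip":0.0,"x":0,"y":0,"z":0.06,"yaw":0},{"grip":0.0,"x":0,"y":0,"z":0.085,"yaw":0},{"grip":0.0,"x":0,"y":0,"z":0.102,"yaw":0}]'
python3 - <<'E'
from h import *
q=W(34,307.5,64);go(q[0],q[1],118,180+3.25)
print(loc(state()["ee_pos"]))
E
```

```text
time_s: 2.28
ee_pos: [627.2, -26.9, 219.1]
ee_rot: [180.0, -0.0, -176.8]
force: [0.6, 0.4, -0.7]
gripper_width: 59.4
gripper_force: 0.0
time_s: 2.7
ee_pos: [626.4, -26.2, 115.9]
ee_rot: [180.0, -0.2, -176.7]
force: [0.5, -0.0, -1.2]
gripper_width: 26.5
gripper_force: 0.0
t 2.7 at [626.4 -26.2 115.9] yaw -176.71 go {'x': np.float64(-0.0015), 'y': np.float64(0.1879), 'z': np.float64(-0.0021), 'yaw': np.float64(0.0008)} F [ 0.5 -0.  -1.2] w 26.5
[ 31.3 119.6  59.6]
```

```bash
python3 -m crank '[{"grip":0.0,"x":0,"y":0,"z":0,"yaw":0},{"grip":0.0,"x":0,"y":0.0,"z":0,"yaw":0},{"grip":0.0,"x":0,"y":0,"z":0,"yaw":0},{"grip":0.0,"x":0,"y":0.008,"z":0,"yaw":0},{"grip":0.0,"x":0,"y":0.015,"z":0,"yaw":0}]'
python3 -m crank '[{"grip":0.0,"x":0,"y":0.012,"z":0,"yaw":0},{"grip":0.0,"x":0,"y":0.025,"z":0,"yaw":0},{"grip":0.0,"x":0,"y":0.04,"z":0,"yaw":0},{"grip":0.0,"x":0,"y":0.055,"z":0,"yaw":0},{"grip":0.0,"x":0,"y":0.07,"z":0,"yaw":0}]'
python3 -m crank '[{"grip":0.0,"x":0,"y":0.015,"z":0,"yaw":0},{"grip":0.0,"x":0,"y":0.03,"z":0,"yaw":0},{"grip":0.0,"x":0,"y":0.045,"z":0,"yaw":0},{"grip":0.0,"x":0,"y":0.06,"z":0,"yaw":0},{"grip":0.0,"x":0,"y":0.075,"z":0,"yaw":0}]'
python3 -m crank '[{"grip":0.0,"x":0,"y":0.006,"z":0,"yaw":0},{"grip":0.0,"x":0,"y":0.012,"z":0,"yaw":0},{"grip":0.0,"x":0,"y":0.017,"z":0,"yaw":0},{"grip":0.0,"x":0,"y":0.021,"z":0,"yaw":0},{"grip":0.0,"x":0,"y":0.025,"z":0,"yaw":0}]'
python3 - <<'E'
from h import *
print(state()["force"],loc(state()["ee_pos"]))
E
```

```text
time_s: 3.12
ee_pos: [628.7, -11.8, 119.6]
ee_rot: [180.0, 0.2, -176.8]
force: [-0.0, -0.4, -0.9]
gripper_width: 0.4
gripper_force: 0.0
time_s: 3.53
ee_pos: [623.8, 59.6, 118.0]
ee_rot: [180.0, 0.0, -176.7]
force: [-0.8, 0.3, 0.3]
gripper_width: 0.1
gripper_force: 0.0
time_s: 3.95
ee_pos: [619.7, 134.0, 117.9]
ee_rot: [180.0, 0.0, -176.8]
force: [0.9, -0.1, 0.2]
gripper_width: 0.5
gripper_force: 0.0
time_s: 4.37
ee_pos: [618.5, 157.3, 118.0]
ee_rot: [-180.0, 0.0, -176.8]
force: [-0.1, 1.0, 0.1]
gripper_width: -0.1
gripper_force: 0.0
[-0.1  1.   0.1] [ 34.2 303.3  60.9]
```

```bash
python3 -m crank '[{"grip":0.0,"x":0,"y":0.002,"z":0,"yaw":0},{"grip":0.0,"x":0,"y":0.004,"z":0,"yaw":0},{"grip":0.0,"x":0,"y":0.005,"z":0,"yaw":0},{"grip":0.0,"x":0,"y":0.006,"z":0,"yaw":0},{"grip":0.0,"x":0,"y":0.007,"z":0,"yaw":0}]'
python3 - <<'E'
from h import *
print(loc(state()["ee_pos"]))
a=grab_frame("wrist");b=grab_frame("side")
cv2.imwrite("pics/p3.png",np.hstack([cv2.resize(a[100:400,150:640],(490,300)),cv2.resize(b[120:290,240:440],(310,300))])[:,:,::-1])
E
```

```text
time_s: 4.78
ee_pos: [618.1, 164.2, 118.0]
ee_rot: [-180.0, 0.0, -176.8]
force: [-0.2, 0.2, 0.5]
gripper_width: 0.5
gripper_force: 0.0
[ 34.2 310.2  60.9]
```

View pics/p3.png

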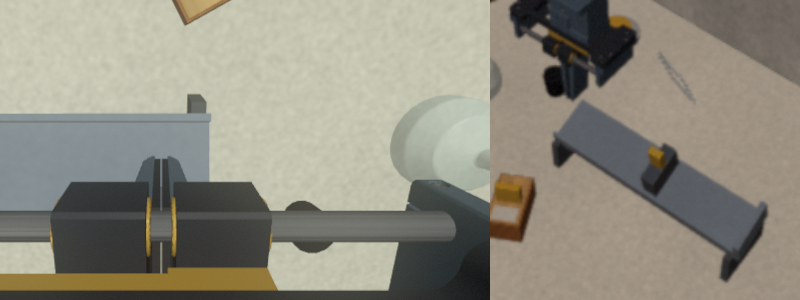

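The wrist half shows the closed fingers at crop (160,165), over the empty left part of the ledge. The side half shows the stop unmoved at crop (657,160), so the fingers missed the tab. I'll check where the tips really are.

```bash
python3 - <<'E'
from h import *
p=state()["ee_pos"];D=camera_model("side");w=camera_model("wrist");S=camera_model("scene")
for dz in(-20,-14,0,5,20,40):print(dz,[proj(c,p+[0,0,dz]) for c in(D,w,S)])
a=grab_frame("scene");cv2.imwrite("pics/s4.png",cv2.resize(a[190:370,200:400],(800,600)[::1])[:,:,::-1][:,:])
b=grab_frame("side");cv2.imwrite("pics/d4.png",cv2.resize(b[100:250,250:450],(800,600))[:,:,::-1])
E
```

```text
-20 [array([295.9, 184.3]), array([313.2, 260.9]), array([333.7, 311.5])]
-14 [array([295.7, 182.5]), array([313.2, 264. ]), array([333.8, 310.2])]
0 [array([295.4, 178.2]), array([313.4, 271.8]), array([334.1, 307.1])]
5 [array([295.3, 176.7]), array([313.4, 274.9]), array([334.2, 306. ])]
20 [array([294.9, 172. ]), array([313.6, 285.1]), array([334.5, 302.5])]
40 [array([294.4, 165.6]), array([314. , 301.4]), array([334.9, 297.8])]
```

View pics/d4.png

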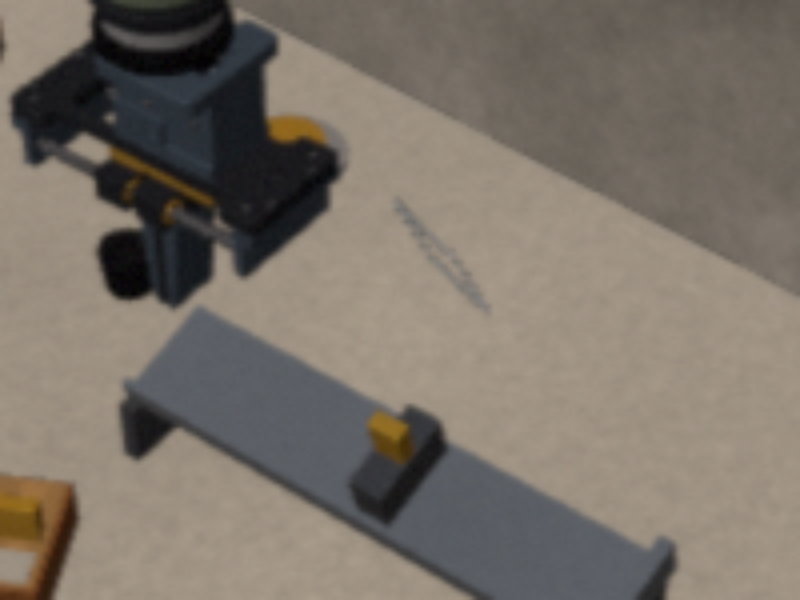

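The tip appears at side px (294,176) against a predicted (296,182). I'll check the scene view and the tab's projections.

```bash
python3 - <<'E'
from h import *
D=camera_model("side");S=camera_model("scene")
for n,q in(("tabtop",W(34,159,64)),("O",W(0,0,0)),("E",W(0,345,0)),("back",W(70,345,0))):print(n,q,"side crop",(proj(D,q)-[250,100])*4,"scene crop",(proj(S,q)-[200,190])*[4,600/180])
p=state()["ee_pos"]
for dx in(-16,16):
  for dy in(-13.5,13.5):print(dx,dy,(proj(D,p+[dx,dy,-14])-[250,100])*4,(proj(S,p+[dx,dy,-14])-[200,190])*[4,600/180])
E
```

```text
tabtop [625.6  13.2 120.9] side crop [382.2 421.2] scene crop [339.5 223.9]
O [ 619.6 -146.4   50. ] side crop [591.7 650. ] scene crop [191.8 122.3]
E [600.1 198.1  50. ] side crop [130.  383.3] scene crop [600.  460.5]
back [667.2 201.9  69.3] side crop [197.2 303. ] scene crop [505.2 518.2]
-16 -13.5 [180.9 354.1] [542.3 369.5]
-16 13.5 [148.8 333.8] [577.3 401.3]
16 -13.5 [217.4 326.3] [493.1 399.7]
16 13.5 [185.3 306.5] [527.9 432.3]
```

View pics/s4.png

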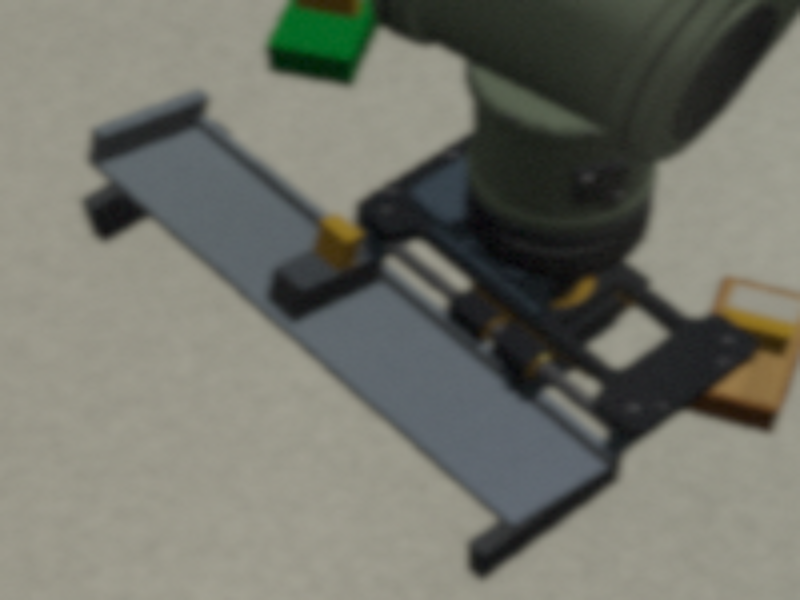

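```bash
python3 - <<'E'
from h import *
p=state()["ee_pos"];D=camera_model("side");w=camera_model("wrist");S=camera_model("scene")
print(p, -w["R"].T@w["t"]-p)
for col in(287,290,295):print(tri([w,D],[(col,257),(293.75,175.75)])-p)
print(tri([S,D],[(200+525/4,190+392*.3),(250+205/4,100+280/4)])-p,"uphill corner scene+side")
print(state()["qpos"],state()["ee_rot"])
E
```

```text
[618.  164.3 118. ] [-74.8  -5.7 192.4]
[-18.7 -14.8  29.9]
[-17.9 -13.5  28.3]
[-16.6 -11.3  25.7]
[14.1 -0.2 16.5] uphill corner scene+side
[ 13.9  27.   87.    0.   66.  -79.4] [ 180.     0.  -176.8]
```

The closed fingertips really stand about 28 mm above the reported TCP instead of 14 mm below it, roughly a 42 mm tool-length offset. I'll confirm it with a gentle touch on the empty ledge here.

```bash
python3 -m crank '[{"grip":0.0,"x":0,"y":-0.004,"z":0.015,"yaw":0},{"grip":0.0,"x":0,"y":-0.008,"z":0.03,"yaw":0},{"grip":0.0,"x":0,"y":-0.01,"z":0.045,"yaw":0},{"grip":0.0,"x":0,"y":-0.01,"z":0.06,"yaw":0},{"grip":0.0,"x":0,"y":-0.01,"z":0.068,"yaw":0}]'
python3 -m crank '[{"grip":0.0,"x":0,"y":0,"z":0.001,"yaw":0},{"grip":0.0,"x":0,"y":0,"z":0.002,"yaw":0},{"grip":0.0,"x":0,"y":0,"z":0.003,"yaw":0},{"grip":0.0,"x":0,"y":0,"z":0.004,"yaw":0},{"grip":0.0,"x":0,"y":0,"z":0.005,"yaw":0}]'
python3 -c "
from h import *
p=state()['ee_pos'];print(proj(camera_model('side'),p+[-16,-13.5,28]))
b=grab_frame('side');a=grab_frame('scene')
cv2.imwrite('pics/d5.png',np.hstack([cv2.resize(b[130:230,260:360],(400,400)),cv2.resize(a[240:340,290:390],(400,400))])[:,:,::-1])"
```

```text
time_s: 5.4
ee_pos: [617.6, 153.9, 48.2]
ee_rot: [-180.0, -0.1, -176.8]
force: [0.1, -1.1, 0.1]
gripper_width: 0.8
gripper_force: 0.0
time_s: 5.82
ee_pos: [619.1, 154.6, 45.8]
ee_rot: [180.0, 0.1, -176.8]
force: [0.1, 0.1, -0.2]
gripper_width: 0.4
gripper_force: 0.0
[299.1 199. ]
```

View pics/d5.png

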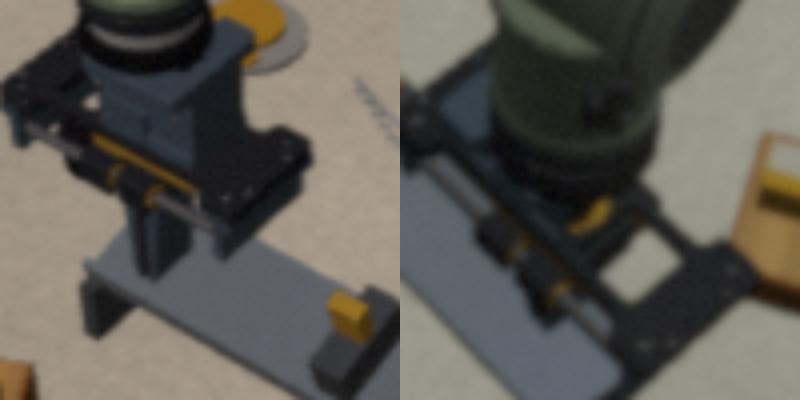

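The fingers hover just above the ledge (tip at crop (150,275), side half) with no force yet. I'll keep going down in 1 mm steps.

```bash
python3 -m crank '[{"grip":0.0,"x":0,"y":0,"z":0.001,"yaw":0},{"grip":0.0,"x":0,"y":0,"z":0.002,"yaw":0},{"grip":0.0,"x":0,"y":0,"z":0.003,"yaw":0},{"grip":0.0,"x":0,"y":0,"z":0.004,"yaw":0},{"grip":0.0,"x":0,"y":0,"z":0.005,"yaw":0}]'
```

```text
time_s: 6.33
ee_pos: [618.6, 154.4, 39.8]
ee_rot: [180.0, -0.0, -176.8]
force: [-0.4, 0.3, 0.7]
gripper_width: 0.4
gripper_force: 0.0
```

```bash
python3 -m crank '[{"grip":0.0,"x":0,"y":0,"z":0.001,"yaw":0},{"grip":0.0,"x":0,"y":0,"z":0.002,"yaw":0},{"grip":0.0,"x":0,"y":0,"z":0.003,"yaw":0},{"grip":0.0,"x":0,"y":0,"z":0.004,"yaw":0},{"grip":0.0,"x":0,"y":0,"z":0.004,"yaw":0}]'
```

```text
time_s: 6.75
ee_pos: [618.9, 154.4, 38.1]
ee_rot: [180.0, 0.1, -176.8]
force: [-3.6, -0.8, 10.7]
gripper_width: 0.4
gripper_force: 5.7
```

```bash
python3 -m crank '[{"grip":0.0,"x":0,"y":0,"z":-0.02,"yaw":0},{"grip":0.0,"x":0,"y":0,"z":-0.05,"yaw":0},{"grip":0.0,"x":0,"y":0,"z":-0.084,"yaw":0},{"grip":0.0,"x":0,"y":-0.02,"z":-0.084,"yaw":0},{"grip":0.0,"x":0,"y":-0.05,"z":-0.084,"yaw":0}]'
python3 -m crank '[{"grip":0.0,"x":0,"y":-0.03,"z":0,"yaw":0},{"grip":0.0,"x":0,"y":-0.06,"z":0,"yaw":0},{"grip":0.0,"x":0,"y":-0.09,"z":0,"yaw":0},{"grip":0.0,"x":0,"y":-0.12,"z":0,"yaw":0},{"grip":0.0,"x":0,"y":-0.134,"z":0,"yaw":0}]'
python3 -c "
from h import *
q=W(34,119,64);go(q[0],q[1],83,183.25)"
```

```text
time_s: 7.17
ee_pos: [623.1, 106.4, 122.8]
ee_rot: [179.9, 0.3, -176.6]
force: [0.5, -0.8, -0.5]
gripper_width: 0.6
gripper_force: 0.0
time_s: 7.58
ee_pos: [628.9, -32.6, 119.9]
ee_rot: [-179.9, 0.0, -176.9]
force: [-0.2, -0.6, 0.5]
gripper_width: 0.6
gripper_force: 0.0
t 7.6 at [628.9 -32.6 119.9] yaw -176.91 go {'x': np.float64(0.0007), 'y': np.float64(0.0059), 'z': np.float64(0.0369), 'yaw': np.float64(-0.0027)} F [-0.2 -0.6  0.5] w 0.6
```

```bash
python3 -m crank '[{"grip":0.0,"x":0,"y":0.0,"z":0.015,"yaw":0},{"grip":0.0,"x":0,"y":0,"z":0.03,"yaw":0},{"grip":0.0,"x":0,"y":0,"z":0.037,"yaw":0},{"grip":0.0,"x":0,"y":0.007,"z":0.037,"yaw":0},{"grip":0.0,"x":0,"y":0.015,"z":0.037,"yaw":0}]'
python3 -m crank '[{"grip":0.0,"x":0,"y":0.008,"z":0,"yaw":0},{"grip":0.0,"x":0,"y":0.02,"z":0,"yaw":0},{"grip":0.0,"x":0,"y":0.032,"z":0,"yaw":0},{"grip":0.0,"x":0,"y":0.044,"z":0,"yaw":0},{"grip":0.0,"x":0,"y":0.056,"z":0,"yaw":0}]'
python3 -m crank '[{"grip":0.0,"x":0,"y":0.012,"z":0,"yaw":0},{"grip":0.0,"x":0,"y":0.024,"z":0,"yaw":0},{"grip":0.0,"x":0,"y":0.036,"z":0,"yaw":0},{"grip":0.0,"x":0,"y":0.048,"z":0,"yaw":0},{"grip":0.0,"x":0,"y":0.06,"z":0,"yaw":0}]'
python3 -m crank '[{"grip":0.0,"x":0,"y":0.012,"z":0,"yaw":0},{"grip":0.0,"x":0,"y":0.024,"z":0,"yaw":0},{"grip":0.0,"x":0,"y":0.035,"z":0,"yaw":0},{"grip":0.0,"x":0,"y":0.044,"z":0,"yaw":0},{"grip":0.0,"x":0,"y":0.052,"z":0,"yaw":0}]'
python3 -c "
from h import *
q=W(34,307.5,64);go(q[0],q[1],83,183.25)"
```

```text
time_s: 8.0
ee_pos: [628.0, -13.6, 82.8]
ee_rot: [180.0, -0.0, -176.8]
force: [-0.2, 0.1, -0.4]
gripper_width: 0.8
gripper_force: 0.0
time_s: 8.42
ee_pos: [625.3, 43.1, 83.6]
ee_rot: [-180.0, 0.1, -176.7]
force: [1.1, -3.6, 0.2]
gripper_width: 0.8
gripper_force: 1.3
time_s: 8.83
ee_pos: [621.7, 102.8, 83.3]
ee_rot: [180.0, 0.0, -176.8]
force: [0.9, -2.7, 2.6]
gripper_width: 0.2
gripper_force: 1.4
time_s: 9.25
ee_pos: [618.5, 154.5, 82.9]
ee_rot: [180.0, -0.0, -176.8]
force: [1.4, -2.9, 1.9]
gripper_width: 0.2
gripper_force: 1.3
t 9.2 at [618.5 154.5  82.9] yaw -176.76 go {'x': np.float64(0.0009), 'y': np.float64(0.007), 'z': np.float64(-0.0001), 'yaw': np.float64(-0.0002)} F [ 1.4 -2.9  1.9] w 0.2
```

Now contact is made and the stop is moving. I'll push on in small steps until the force shows the end.

```bash
python3 -m crank '[{"grip":0.0,"x":0,"y":0.002,"z":0,"yaw":0},{"grip":0.0,"x":0,"y":0.004,"z":0,"yaw":0},{"grip":0.0,"x":0,"y":0.006,"z":0,"yaw":0},{"grip":0.0,"x":0,"y":0.007,"z":0,"yaw":0},{"grip":0.0,"x":0,"y":0.007,"z":0,"yaw":0}]'
```

```text
time_s: 9.67
ee_pos: [618.1, 160.3, 82.8]
ee_rot: [180.0, -0.0, -176.8]
force: [0.5, -1.4, 0.5]
gripper_width: 0.6
gripper_force: 0.6
```

```bash
python3 -m crank '[{"grip":0.0,"x":0,"y":0.001,"z":0,"yaw":0},{"grip":0.0,"x":0,"y":0.002,"z":0,"yaw":0},{"grip":0.0,"x":0,"y":0.003,"z":0,"yaw":0},{"grip":0.0,"x":0,"y":0.003,"z":0,"yaw":0},{"grip":0.0,"x":0,"y":0.003,"z":0,"yaw":0}]'
```

```text
time_s: 10.08
ee_pos: [617.9, 163.4, 82.9]
ee_rot: [180.0, -0.0, -176.8]
force: [0.1, -1.9, 0.8]
gripper_width: 0.6
gripper_force: 0.9
```

```bash
python3 -m crank '[{"grip":0.0,"x":0,"y":0.001,"z":0,"yaw":0},{"grip":0.0,"x":0,"y":0.002,"z":0,"yaw":0},{"grip":0.0,"x":0,"y":0.003,"z":0,"yaw":0},{"grip":0.0,"x":0,"y":0.003,"z":0,"yaw":0},{"grip":0.0,"x":0,"y":0.003,"z":0,"yaw":0}]'
```

```text
time_s: 10.5
ee_pos: [617.8, 166.6, 82.9]
ee_rot: [180.0, -0.0, -176.8]
force: [1.1, -1.2, -0.6]
gripper_width: 0.5
gripper_force: 0.7
```

```bash
python3 -m crank '[{"grip":0.0,"x":0,"y":0.001,"z":0,"yaw":0},{"grip":0.0,"x":0,"y":0.002,"z":0,"yaw":0},{"grip":0.0,"x":0,"y":0.002,"z":0,"yaw":0},{"grip":0.0,"x":0,"y":0.002,"z":0,"yaw":0},{"grip":0.0,"x":0,"y":0.002,"z":0,"yaw":0}]'
```

```text
time_s: 10.92
ee_pos: [617.8, 167.0, 82.9]
ee_rot: [-179.9, -0.0, -176.8]
force: [0.5, -5.7, 0.9]
gripper_width: 0.2
gripper_force: 2.8
```

The stop is at its end: no further travel, with the force rising. I'll back off and look at the middle box (422,72) from close above.

```bash
python3 -m crank '[{"grip":0.0,"x":0,"y":-0.008,"z":0,"yaw":0},{"grip":0.0,"x":0,"y":-0.008,"z":-0.03,"yaw":0},{"grip":0.08,"x":0.01,"y":-0.008,"z":-0.06,"yaw":0},{"grip":0.08,"x":0.035,"y":0,"z":-0.09,"yaw":0},{"grip":0.08,"x":0.06,"y":0.005,"z":-0.12,"yaw":0}]'
python3 -m crank '[{"grip":0.08,"x":0.01,"y":0.01,"z":-0.02,"yaw":0},{"grip":0.08,"x":0.01,"y":0.01,"z":-0.03,"yaw":0},{"grip":0.08,"x":0.01,"y":0.01,"z":-0.03,"yaw":0},{"grip":0.08,"x":0.01,"y":0.01,"z":-0.03,"yaw":0},{"grip":0.08,"x":0.01,"y":0.01,"z":-0.03,"yaw":0}]'
cat >> h.py <<'E'
def look(name,crop=True):
    m=camera_model("wrist");im=grab_frame("wrist");cv2.imwrite(f"pics/{name}.png",im[:,:,::-1])
    for b in boxes(m,im):
        print("lid",b)
        x,y=b[3].astype(int);x0,y0=max(0,x-90),max(0,y-90)
        h=cv2.cvtColor(im[y0:y+90,x0:x+90],cv2.COLOR_RGB2HSV)
        br=cv2.inRange(h,(16,140,110),(30,255,255))
        cs=cv2.findContours(br,cv2.RETR_EXTERNAL,cv2.CHAIN_APPROX_NONE)[0]
        if cs:
            c=max(cs,key=cv2.contourArea)
            q=np.array([onz(m,p[0]+[x0,y0],62)[:2] for p in c],np.float32);r=cv2.minAreaRect(q)
            P=cv2.boxPoints(r);e=max([P[1]-P[0],P[2]-P[1]],key=np.linalg.norm);e=e if e[1]>0 else -e
            print("  bar@62",np.array(r[0]),"size",r[1],"yaw",np.degrees(np.arctan2(-e[0],e[1])))
    return m,im
E
python3 -c "
from h import *
print(state()['ee_pos']);look('b1')"
```

```text
time_s: 11.33
ee_pos: [557.1, 170.6, 203.7]
ee_rot: [179.9, -0.0, -176.8]
force: [0.6, 0.3, 0.3]
gripper_width: 17.9
gripper_force: 0.0
time_s: 11.75
ee_pos: [546.9, 179.0, 231.0]
ee_rot: [-180.0, -0.2, -176.8]
force: [0.3, -0.3, -0.4]
gripper_width: 50.7
gripper_force: 0.0
[546.9 179.  231. ]
lid (array([473.7, 178. ]), np.float32(31.564844), [55.194122314453125, 88.99038696289062], array([314.9, 144.8]))
  bar@62 [473.9 178.3] size (9.165854454040527, 37.662818908691406) yaw 31.306246
lid (array([434.3, 348.5]), np.float32(-18.551699), [61.618804931640625, 89.56829071044922], array([472.1, 115.5]))
  bar@62 [433.4 346. ] size (38.6114501953125, 10.654600143432617) yaw -18.804447
```

View pics/b1.png

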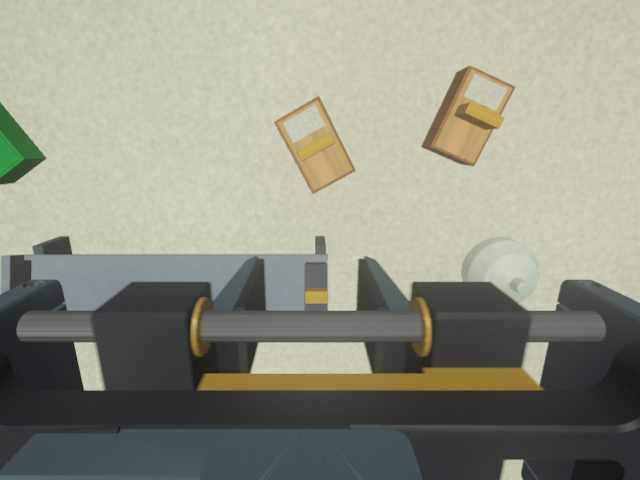

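The picture shows box A at (315,145), fully clear, and box B at (470,115). The lid and bar measurements agree: centre (473.8,178.2), yaw 31.4°.

```bash
python3 -c "
from h import *
go(473.8,178.2,21,180+31.4)"
```

```text
t 11.8 at [546.9 178.9 230.8] yaw -176.81 go {'x': np.float64(0.073), 'y': np.float64(0.0034), 'z': np.float64(0.2098), 'yaw': np.float64(-0.4924)} F [-0.3  0.5 -0.2] w 54.8
```

```bash
python3 -m crank '[{"grip":0.08,"x":0.025,"y":0.0012,"z":0.03,"yaw":-0.1},{"grip":0.08,"x":0.05,"y":0.0024,"z":0.06,"yaw":-0.2},{"grip":0.08,"x":0.073,"y":0.0034,"z":0.09,"yaw":-0.3},{"grip":0.08,"x":0.073,"y":0.0034,"z":0.12,"yaw":-0.4},{"grip":0.08,"x":0.073,"y":0.0034,"z":0.14,"yaw":-0.4924}]'
python3 -m crank '[{"grip":0.08,"x":0,"y":0,"z":0.0,"yaw":0},{"grip":0.08,"x":0,"y":0,"z":0.02,"yaw":0},{"grip":0.08,"x":0,"y":0,"z":0.04,"yaw":0},{"grip":0.08,"x":0,"y":0,"z":0.06,"yaw":0},{"grip":0.08,"x":0,"y":0,"z":0.07,"yaw":0}]'
python3 -m crank '[{"grip":0.03,"x":0,"y":0,"z":0.0,"yaw":0},{"grip":0.03,"x":0,"y":0,"z":0,"yaw":0},{"grip":0.03,"x":0,"y":0,"z":0,"yaw":0},{"grip":0.03,"x":0,"y":0,"z":0,"yaw":0},{"grip":0.03,"x":0,"y":0,"z":0,"yaw":0}]' 25
python3 -c "
from h import *
go(473.8,178.2,21,180+31.4);print(state()['gripper_force'])"
```

```text
time_s: 12.22
ee_pos: [470.7, 177.5, 89.1]
ee_rot: [179.9, -0.4, -148.3]
force: [0.7, 0.3, -0.5]
gripper_width: 79.8
gripper_force: 0.0
time_s: 12.63
ee_pos: [473.6, 178.2, 21.2]
ee_rot: [180.0, -0.2, -148.7]
force: [-0.1, -0.8, 0.0]
gripper_width: 80.0
gripper_force: 0.0
time_s: 13.05
ee_pos: [474.8, 179.0, 24.0]
ee_rot: [-180.0, 0.1, -148.6]
force: [-0.3, 0.2, -0.0]
gripper_width: 49.9
gripper_force: 0.0
t 13.1 at [474.8 179.   24. ] yaw -148.58 go {'x': np.float64(0.0013), 'y': np.float64(-0.0002), 'z': np.float64(0.003), 'yaw': np.float64(0.0003)} F [-0.3  0.2 -0. ] w 49.9
0.0
```

```bash
python3 -m crank '[{"grip":0.03,"x":0,"y":0,"z":0.0,"yaw":0},{"grip":0.03,"x":0,"y":0,"z":0,"yaw":0},{"grip":0.03,"x":0,"y":0,"z":0,"yaw":0},{"grip":0.03,"x":0,"y":0,"z":0,"yaw":0},{"grip":0.03,"x":0,"y":0,"z":-0.005,"yaw":0}]' 25
python3 -m crank '[{"grip":0.03,"x":0,"y":0,"z":-0.02,"yaw":0},{"grip":0.03,"x":0,"y":0,"z":-0.05,"yaw":0},{"grip":0.03,"x":0,"y":0,"z":-0.08,"yaw":0},{"grip":0.03,"x":0,"y":0,"z":-0.1,"yaw":0},{"grip":0.03,"x":0,"y":0,"z":-0.12,"yaw":0}]' 25
python3 -c "
from h import *
q=W(40,29,40);print(q);go(q[0],q[1],180,183.25);print(state()['gripper_force'])"
```

```text
time_s: 13.47
ee_pos: [473.2, 178.4, 27.4]
ee_rot: [180.0, -0.1, -148.6]
force: [-0.8, 0.6, -1.9]
gripper_width: 39.8
gripper_force: 25.0
time_s: 13.88
ee_pos: [473.7, 178.5, 149.1]
ee_rot: [-180.0, -0.0, -148.6]
force: [0.7, -0.4, -2.8]
gripper_width: 39.9
gripper_force: 25.0
[ 645.3 -115.9   99.5]
t 13.9 at [473.7 178.5 149.1] yaw -148.56 go {'x': np.float64(0.0071), 'y': np.float64(-0.3406), 'z': np.float64(-0.0309), 'yaw': np.float64(0.492)} F [ 0.7 -0.4 -2.8] w 39.9
24.99965339899063
```

Box A is held: opening 39.9, about 3 N weight. I'll carry it to above slot 0, about 16 mm uphill of the lip so that its front edge can come down inside the lip.

```bash
python3 -c "
from h import *
q=W(61,33,52);print(q);go(q[0],q[1],115,183.25)"
```

```text
[ 661.9 -110.9  116.8]
t 13.9 at [473.7 178.5 149.1] yaw -148.56 go {'x': np.float64(-0.0096), 'y': np.float64(-0.3451), 'z': np.float64(0.0341), 'yaw': np.float64(0.492)} F [ 0.7 -0.4 -2.8] w 39.9
```

```bash
python3 -m crank '[{"grip":0.03,"x":0,"y":-0.025,"z":-0.015,"yaw":0},{"grip":0.03,"x":0,"y":-0.06,"z":-0.03,"yaw":0},{"grip":0.03,"x":-0.002,"y":-0.095,"z":-0.03,"yaw":0},{"grip":0.03,"x":-0.003,"y":-0.13,"z":-0.03,"yaw":0},{"grip":0.03,"x":-0.005,"y":-0.165,"z":-0.03,"yaw":0}]' 25
python3 -m crank '[{"grip":0.03,"x":-0.001,"y":-0.038,"z":0,"yaw":0.1},{"grip":0.03,"x":-0.002,"y":-0.076,"z":0,"yaw":0.2},{"grip":0.03,"x":-0.003,"y":-0.114,"z":0,"yaw":0.3},{"grip":0.03,"x":-0.004,"y":-0.152,"z":0,"yaw":0.4},{"grip":0.03,"x":-0.0046,"y":-0.18,"z":0,"yaw":0.492}]' 25
python3 -m crank '[{"grip":0.03,"x":0,"y":0,"z":0,"yaw":0},{"grip":0.03,"x":0,"y":0,"z":0.01,"yaw":0},{"grip":0.03,"x":0,"y":0,"z":0.03,"yaw":0},{"grip":0.03,"x":0,"y":0,"z":0.05,"yaw":0},{"grip":0.03,"x":0,"y":0,"z":0.06,"yaw":0}]' 25
python3 -c "
from h import *
q=W(61,33,52);print(q);go(q[0],q[1],86,183.25)"
```

```text
time_s: 14.3
ee_pos: [564.3, 38.9, 177.8]
ee_rot: [180.0, -0.1, -148.5]
force: [0.7, 1.3, -1.8]
gripper_width: 39.8
gripper_force: 25.0
time_s: 14.72
ee_pos: [662.8, -113.8, 176.7]
ee_rot: [-179.9, -0.1, -177.1]
force: [0.2, 0.0, -2.6]
gripper_width: 39.4
gripper_force: 25.0
time_s: 15.13
ee_pos: [659.2, -109.1, 114.2]
ee_rot: [179.9, -0.4, -176.7]
force: [-1.4, 0.8, -3.1]
gripper_width: 40.1
gripper_force: 25.0
[ 661.9 -110.9  116.8]
t 15.1 at [ 659.2 -109.1  114.2] yaw -176.66 go {'x': np.float64(-0.0026), 'y': np.float64(-0.002), 'z': np.float64(0.0282), 'yaw': np.float64(0.0015)} F [-1.4  0.8 -3.1] w 40.1
```

```bash
python3 -m crank '[{"grip":0.03,"x":0,"y":0,"z":0.008,"yaw":0},{"grip":0.03,"x":0,"y":0,"z":0.016,"yaw":0},{"grip":0.03,"x":0,"y":0,"z":0.021,"yaw":0},{"grip":0.03,"x":0,"y":0,"z":0.023,"yaw":0},{"grip":0.03,"x":0,"y":0,"z":0.024,"yaw":0}]' 20
python3 -m crank '[{"grip":0.03,"x":0,"y":0,"z":0.001,"yaw":0},{"grip":0.03,"x":0,"y":0,"z":0.002,"yaw":0},{"grip":0.03,"x":0,"y":0,"z":0.003,"yaw":0},{"grip":0.03,"x":0,"y":0,"z":0.004,"yaw":0},{"grip":0.03,"x":0,"y":0,"z":0.005,"yaw":0}]' 10
python3 -c "
from h import *
q=W(61,33,52);print(q);go(q[0],q[1],86,183.25);s=state();print(s['gripper_force'],s['torque'])"
```

```text
time_s: 15.55
ee_pos: [662.3, -110.5, 94.1]
ee_rot: [-180.0, 0.0, -176.7]
force: [-0.8, -0.4, -2.9]
gripper_width: 39.6
gripper_force: 20.0
time_s: 15.97
ee_pos: [662.3, -110.8, 92.2]
ee_rot: [-180.0, 0.1, -176.8]
force: [-5.8, 0.1, 12.3]
gripper_width: 39.9
gripper_force: 10.0
[ 661.9 -110.9  116.8]
t 16.0 at [ 662.3 -110.8   92.2] yaw -176.76 go {'x': np.float64(0.0003), 'y': np.float64(-0.0001), 'z': np.float64(0.0062), 'yaw': np.float64(-0.0001)} F [-5.8  0.1 12.3] w 39.9
10.0038743019104 [0.1 1.1 0. ]
```

```bash
python3 -m crank '[{"grip":0.03,"x":0,"y":0,"z":0,"yaw":0},{"grip":0.03,"x":0,"y":0,"z":0,"yaw":0},{"grip":0.03,"x":0,"y":0,"z":0,"yaw":0},{"grip":0.03,"x":0,"y":0,"z":0.0,"yaw":0},{"grip":0.03,"x":0,"y":0,"z":0.0,"yaw":0}]' 4
python3 -c "
from h import *
s=state();print(s['gripper_force'],s['torque'],s['force'])
b=grab_frame('side');a=grab_frame('scene')
cv2.imwrite('pics/pl1.png',np.hstack([cv2.resize(b[190:290,340:440],(400,400)),cv2.resize(a[180:280,210:310],(400,400))])[:,:,::-1])"
```

```text
time_s: 16.38
ee_pos: [662.0, -110.8, 89.5]
ee_rot: [-180.0, 0.0, -176.8]
force: [-3.3, 0.6, 4.1]
gripper_width: 39.9
gripper_force: 4.0
4.000318944454193 [0.1 0.5 0. ] [-3.3  0.6  4.1]
```

View pics/pl1.png

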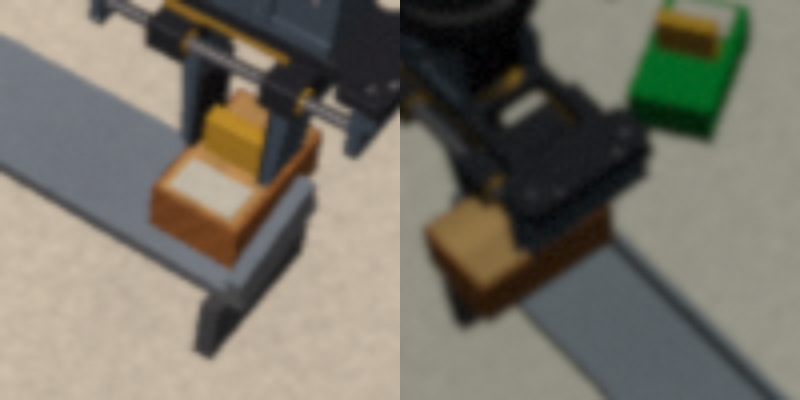

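The box (side half, label at (215,190)) rests on the ledge beside the cheek and pivots at a 4 N grip. I'll press it flat, then slide it down to the lip and against the cheek.

```bash
python3 -m crank '[{"grip":0.03,"x":0,"y":0,"z":0.001,"yaw":0},{"grip":0.03,"x":0,"y":0,"z":0.002,"yaw":0},{"grip":0.03,"x":0,"y":0,"z":0.002,"yaw":0},{"grip":0.03,"x":0,"y":0,"z":0.002,"yaw":0},{"grip":0.03,"x":0,"y":0,"z":0.002,"yaw":0}]' 4
python3 -m crank '[{"grip":0.03,"x":0.003,"y":0,"z":0.0008,"yaw":0},{"grip":0.03,"x":0.006,"y":0,"z":0.0017,"yaw":0},{"grip":0.03,"x":0.009,"y":0,"z":0.0026,"yaw":0},{"grip":0.03,"x":0.012,"y":0,"z":0.0034,"yaw":0},{"grip":0.03,"x":0.014,"y":0,"z":0.004,"yaw":0}]' 4
python3 -c "
from h import *
q=W(45,28,52);print(q);go(q[0],q[1],81,183.25);s=state();print(s['gripper_force'],s['torque'],s['force'])"
```

```text
time_s: 16.9
ee_pos: [661.9, -110.7, 86.5]
ee_rot: [180.0, -0.0, -176.8]
force: [-2.8, 0.0, 3.1]
gripper_width: 40.0
gripper_force: 4.0
time_s: 17.32
ee_pos: [648.6, -111.4, 82.9]
ee_rot: [180.0, 0.1, -176.8]
force: [1.7, 1.5, -0.4]
gripper_width: 40.1
gripper_force: 4.0
[ 646.9 -116.8  112.4]
t 17.3 at [ 648.6 -111.4   82.9] yaw -176.76 go {'x': np.float64(0.002), 'y': np.float64(-0.0053), 'z': np.float64(0.0019), 'yaw': np.float64(-0.0002)} F [ 1.7  1.5 -0.4] w 40.1
3.99996779859066 [ 0.1 -0.4  0. ] [ 1.7  1.5 -0.4]
```

```bash
python3 -m crank '[{"grip":0.03,"x":0.002,"y":0,"z":0.0005,"yaw":0},{"grip":0.03,"x":0.003,"y":0,"z":0.001,"yaw":0},{"grip":0.03,"x":0.004,"y":0,"z":0.001,"yaw":0},{"grip":0.03,"x":0.004,"y":0,"z":0.001,"yaw":0},{"grip":0.03,"x":0.004,"y":0,"z":0.001,"yaw":0}]' 5
python3 -m crank '[{"grip":0.03,"x":0,"y":-0.001,"z":0,"yaw":0},{"grip":0.03,"x":0,"y":-0.002,"z":0,"yaw":0},{"grip":0.03,"x":0,"y":-0.003,"z":0,"yaw":0},{"grip":0.03,"x":0,"y":-0.004,"z":0,"yaw":0},{"grip":0.03,"x":0,"y":-0.005,"z":0,"yaw":0}]' 5
python3 -c "
from h import *
q=W(45,28,52);go(q[0],q[1],81,183.25)"
```

```text
time_s: 17.73
ee_pos: [645.0, -111.7, 82.7]
ee_rot: [-180.0, 0.1, -176.8]
force: [3.2, 0.6, 1.6]
gripper_width: 39.8
gripper_force: 5.0
time_s: 18.15
ee_pos: [645.2, -114.5, 82.6]
ee_rot: [179.8, 0.1, -176.8]
force: [4.4, 6.5, 5.3]
gripper_width: 40.4
gripper_force: 5.4
t 18.1 at [ 645.2 -114.5   82.6] yaw -176.81 go {'x': np.float64(-0.0015), 'y': np.float64(-0.0024), 'z': np.float64(0.0016), 'yaw': np.float64(-0.0011)} F [4.4 6.5 5.3] w 40.4
```

```bash
python3 -m crank '[{"grip":0.03,"x":0,"y":-0.0005,"z":0,"yaw":0},{"grip":0.03,"x":0,"y":-0.001,"z":0,"yaw":0},{"grip":0.03,"x":0,"y":-0.0015,"z":0,"yaw":0},{"grip":0.03,"x":0,"y":-0.002,"z":0,"yaw":0},{"grip":0.03,"x":0,"y":-0.002,"z":0,"yaw":0}]' 5
```

```text
time_s: 18.57
ee_pos: [644.9, -115.4, 82.7]
ee_rot: [179.7, 0.1, -176.8]
force: [3.2, 8.6, 5.7]
gripper_width: 40.3
gripper_force: 5.2
```

```bash
python3 -m crank '[{"grip":0.046,"x":0,"y":0.001,"z":0,"yaw":0},{"grip":0.046,"x":0,"y":0.002,"z":0,"yaw":0},{"grip":0.046,"x":0,"y":0.002,"z":0,"yaw":0},{"grip":0.046,"x":0,"y":0.002,"z":-0.005,"yaw":0},{"grip":0.046,"x":0,"y":0.002,"z":-0.015,"yaw":0}]' 10
python3 -m crank '[{"grip":0.046,"x":0,"y":0,"z":-0.025,"yaw":0},{"grip":0.046,"x":0,"y":0,"z":-0.05,"yaw":0},{"grip":0.08,"x":-0.03,"y":0.03,"z":-0.08,"yaw":0},{"grip":0.08,"x":-0.04,"y":0.06,"z":-0.11,"yaw":0},{"grip":0.08,"x":-0.04,"y":0.09,"z":-0.14,"yaw":0}]'
python3 -m crank '[{"grip":0.08,"x":0,"y":0,"z":0,"yaw":0},{"grip":0.08,"x":0,"y":0,"z":0,"yaw":0},{"grip":0.08,"x":0,"y":0,"z":0,"yaw":0},{"grip":0.08,"x":0,"y":0,"z":0,"yaw":0},{"grip":0.08,"x":0,"y":0,"z":0,"yaw":0}]'
python3 -c "
from h import *
print(state()['ee_pos']);look('v1')"
```

```text
time_s: 18.98
ee_pos: [642.8, -116.8, 95.6]
ee_rot: [180.0, -0.3, -176.8]
force: [-1.4, -0.1, -0.2]
gripper_width: 45.7
gripper_force: 0.0
time_s: 19.4
ee_pos: [680.1, -33.0, 229.8]
ee_rot: [-180.0, 0.0, -176.9]
force: [0.9, 0.2, -0.3]
gripper_width: 63.0
gripper_force: 0.0
time_s: 19.82
ee_pos: [678.0, -34.2, 227.0]
ee_rot: [180.0, -0.2, -176.8]
force: [0.3, -0.1, 0.2]
gripper_width: 80.2
gripper_force: 0.0
[678.  -34.2 227. ]
lid (array([666.4, -97.6]), np.float32(11.467167), [69.19977569580078, 107.48452758789062], array([258.4, 196.6]))
  bar@62 [655.4 -98.1] size (12.657389640808105, 48.09259033203125) yaw 12.505107
lid (array([ 490.9, -316.4]), np.float32(-86.854996), [22.904870986938477, 59.08597946166992], array([38.9,  8.5]))
  bar@62 [ 499.3 -287.9] size (1.3944003582000732, 8.748462677001953) yaw 25.121893
```

View pics/v1.png

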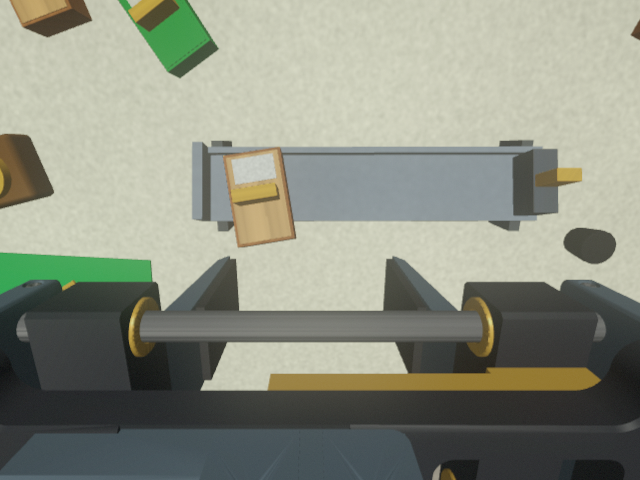

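Box A lies flat on the ledge at (260,197), but it is yawed about 8° and its back is off the cheek. The stop is fully open at (537,182). I'll measure in the ledge frame and nudge the box square.

```bash
cat >> h.py <<'E'
def row(m,im):
    "lids lying on the ledge, in the ledge frame: lid corners on plane uz=34"
    h=cv2.cvtColor(im,cv2.COLOR_RGB2HSV);w=cv2.inRange(h,(8,70,120),(24,175,255))
    w=cv2.morphologyEx(w,cv2.MORPH_CLOSE,np.ones((3,3)))
    for c in cv2.findContours(w,cv2.RETR_EXTERNAL,cv2.CHAIN_APPROX_NONE)[0]:
        if cv2.contourArea(c)<800:continue
        q=[]
        for p in c[:,0]:
            C,d=ray(m,p);a=loc(C);b=loc(C+d)-a;q.append((a+b*(34-a[2])/b[2])[:2])
        q=np.array(q,np.float32);r=cv2.minAreaRect(q)
        if not(-20<r[0][0]<110 and -20<r[0][1]<345):continue
        P=cv2.boxPoints(r);e=max([P[1]-P[0],P[2]-P[1]],key=np.linalg.norm);e=e if e[0]>0 else -e
        print("centre",np.array(r[0]),"size",np.array(r[1]),"yaw",np.degrees(np.arctan2(e[1],e[0])),"corners",P.round(1).tolist())
E
python3 -c "
from h import *
m=camera_model('wrist');im=grab_frame('wrist');row(m,im);go(*W(70,85,20)[:2],60,183.25)"
```

```text
centre [49.  56.7] size [90.4 55.6] yaw 9.373752 corners [[-0.10000000149011612, 76.80000305175781], [9.0, 21.899999618530273], [98.0999984741211, 36.599998474121094], [89.0999984741211, 91.5]]
t 19.9 at [678.3 -34.  227.4] yaw -176.83 go {'x': np.float64(0.0032), 'y': np.float64(-0.0239), 'z': np.float64(0.1674), 'yaw': np.float64(-0.0014)} F [ 1.1  0.1 -0.6] w 79.8
```

The box sits about 29 mm from the cheek, so it has probably been knocked since I released it. I'll push it back with closed fingers on its left side.

```bash
python3 -c "
from h import *
q=W(58,109,20);print(q);go(q[0],q[1],59,183.25)"
```

```text
[663.6 -34.7  85.2]
t 19.9 at [678.3 -34.  227.4] yaw -176.83 go {'x': np.float64(0.0148), 'y': np.float64(0.0001), 'z': np.float64(0.1684), 'yaw': np.float64(-0.0014)} F [ 1.1  0.1 -0.6] w 79.8
```

```bash
python3 -m crank '[{"grip":0,"x":0.008,"y":0,"z":0.01,"yaw":0},{"grip":0,"x":0.0148,"y":0,"z":0.02,"yaw":0},{"grip":0,"x":0.0148,"y":0,"z":0.03,"yaw":0},{"grip":0,"x":0.0148,"y":0,"z":0.04,"yaw":0},{"grip":0,"x":0.0148,"y":0,"z":0.05,"yaw":0}]' 20
python3 -m crank '[{"grip":0,"x":0,"y":0,"z":0.01,"yaw":0},{"grip":0,"x":0,"y":0,"z":0.02,"yaw":0},{"grip":0,"x":0,"y":0,"z":0.02,"yaw":0},{"grip":0,"x":0,"y":0,"z":0.04,"yaw":0},{"grip":0,"x":0,"y":0,"z":0.06,"yaw":0}]'
python3 -m crank '[{"grip":0,"x":0,"y":0,"z":0.02,"yaw":0},{"grip":0,"x":0,"y":0,"z":0.04,"yaw":0},{"grip":0,"x":0,"y":0,"z":0.058,"yaw":0},{"grip":0,"x":0,"y":-0.003,"z":0.058,"yaw":0},{"grip":0,"x":0,"y":-0.006,"z":0.058,"yaw":0}]'
python3 -m crank '[{"grip":0,"x":0,"y":-0.005,"z":0,"yaw":0},{"grip":0,"x":0,"y":-0.01,"z":0,"yaw":0},{"grip":0,"x":0,"y":-0.014,"z":0,"yaw":0},{"grip":0,"x":0,"y":-0.018,"z":0,"yaw":0},{"grip":0,"x":0,"y":-0.022,"z":0,"yaw":0}]'
python3 -c "
from h import *
go(*W(58,64,20)[:2],59,183.25)"
```

```text
time_s: 20.33
ee_pos: [664.4, -34.1, 177.5]
ee_rot: [180.0, -0.0, -176.8]
force: [-0.1, -0.0, -0.3]
gripper_width: 49.2
gripper_force: 0.0
time_s: 20.75
ee_pos: [665.6, -33.9, 119.4]
ee_rot: [-180.0, 0.2, -176.8]
force: [0.1, 0.0, -0.6]
gripper_width: 16.3
gripper_force: 0.0
time_s: 21.17
ee_pos: [664.3, -39.9, 60.0]
ee_rot: [180.0, -0.1, -176.7]
force: [0.4, 0.1, 0.0]
gripper_width: 0.5
gripper_force: 0.0
time_s: 21.58
ee_pos: [667.2, -61.2, 62.2]
ee_rot: [179.9, 0.2, -176.8]
force: [1.8, 5.7, 4.4]
gripper_width: 0.4
gripper_force: 2.9
t 21.6 at [667.2 -61.2  62.2] yaw -176.8 go {'x': np.float64(0.0021), 'y': np.float64(-0.0184), 'z': np.float64(0.0032), 'yaw': np.float64(-0.0009)} F [1.8 5.7 4.4] w 0.4
```

```bash
python3 -m crank '[{"grip":0,"x":0.001,"y":-0.003,"z":0,"yaw":0},{"grip":0,"x":0.002,"y":-0.006,"z":0,"yaw":0},{"grip":0,"x":0.002,"y":-0.009,"z":0,"yaw":0},{"grip":0,"x":0.002,"y":-0.012,"z":0,"yaw":0},{"grip":0,"x":0.002,"y":-0.015,"z":0,"yaw":0}]'
python3 -c "
from h import *
go(*W(58,64,20)[:2],59,183.25);m=camera_model('wrist');row(m,grab_frame('wrist'))"
```

```text
time_s: 22.0
ee_pos: [664.6, -75.3, 60.9]
ee_rot: [179.8, 0.0, -176.8]
force: [0.3, 14.1, 6.1]
gripper_width: 0.6
gripper_force: 7.3
t 22.0 at [664.6 -75.3  60.9] yaw -176.82 go {'x': np.float64(-0.0012), 'y': np.float64(-0.0045), 'z': np.float64(0.0019), 'yaw': np.float64(-0.0012)} F [ 0.3 14.1  6.1] w 0.6
centre [99.5 39. ] size [170.9  10.4] yaw 89.795 corners [[94.0, -46.400001525878906], [104.4000015258789, -46.400001525878906], [105.0, 124.5], [94.5999984741211, 124.5]]
centre [33.4 27.5] size [58.8 65.5] yaw -1.593591 corners [[-0.10000000149011612, -1.0], [65.4000015258789, -2.9000000953674316], [67.0, 56.0], [1.5, 57.79999923706055]]
```

```bash
python3 -m crank '[{"grip":0,"x":0,"y":-0.001,"z":0,"yaw":0},{"grip":0,"x":0,"y":-0.002,"z":0,"yaw":0},{"grip":0,"x":0,"y":-0.003,"z":0,"yaw":0},{"grip":0,"x":0,"y":-0.003,"z":0,"yaw":0},{"grip":0,"x":0,"y":-0.003,"z":0,"yaw":0}]'
```

```text
time_s: 22.47
ee_pos: [664.6, -75.1, 61.0]
ee_rot: [179.6, -0.0, -176.8]
force: [0.4, 14.6, 5.5]
gripper_width: 0.4
gripper_force: 7.9
```

```bash
python3 -m crank '[{"grip":0,"x":0,"y":0.006,"z":0,"yaw":0},{"grip":0,"x":0,"y":0.015,"z":-0.02,"yaw":0},{"grip":0,"x":-0.01,"y":0.03,"z":-0.06,"yaw":0},{"grip":0.06,"x":-0.015,"y":0.04,"z":-0.1,"yaw":0},{"grip":0.06,"x":-0.015,"y":0.04,"z":-0.14,"yaw":0}]'
python3 -m crank '[{"grip":0.08,"x":0,"y":0,"z":-0.03,"yaw":0},{"grip":0.08,"x":0,"y":0,"z":-0.03,"yaw":0},{"grip":0.08,"x":0,"y":0,"z":-0.03,"yaw":0},{"grip":0.08,"x":0,"y":0,"z":-0.03,"yaw":0},{"grip":0.08,"x":0,"y":0,"z":-0.03,"yaw":0}]'
python3 -c "
from h import *
m=camera_model('wrist');im=grab_frame('wrist');row(m,im);cv2.imwrite('pics/v2.png',im[:,:,::-1])
go(509,347,210)"
```

```text
time_s: 22.88
ee_pos: [676.6, -38.6, 200.1]
ee_rot: [-179.9, -0.3, -176.7]
force: [0.7, -0.8, -0.5]
gripper_width: 11.1
gripper_force: 0.0
time_s: 23.3
ee_pos: [676.1, -39.8, 227.6]
ee_rot: [-180.0, -0.3, -176.8]
force: [-0.5, 0.2, 0.2]
gripper_width: 44.0
gripper_force: 0.0
centre [45.3 28.4] size [56.5 89.5] yaw -1.2043375 corners [[-0.0, 1.100000023841858], [89.4000015258789, -0.699999988079071], [90.5999984741211, 55.79999923706055], [1.2000000476837158, 57.599998474121094]]
t 23.4 at [676.3 -39.7 227.6] yaw -176.79 go {'x': np.float64(0.1453), 'y': np.float64(0.3954), 'z': np.float64(0.0176)} F [ 0.1 -0.2  0.8] w 48.4
```

```bash
python3 -m crank '[{"grip":0.08,"x":0.0145,"y":0.039,"z":0.002,"yaw":0},{"grip":0.08,"x":0.029,"y":0.078,"z":0.004,"yaw":0},{"grip":0.08,"x":0.0435,"y":0.117,"z":0.006,"yaw":0},{"grip":0.08,"x":0.058,"y":0.156,"z":0.008,"yaw":0},{"grip":0.08,"x":0.072,"y":0.194,"z":0.008,"yaw":0}]'
python3 -m crank '[{"grip":0.08,"x":0.0145,"y":0.039,"z":0.002,"yaw":0},{"grip":0.08,"x":0.029,"y":0.078,"z":0.004,"yaw":0},{"grip":0.08,"x":0.0435,"y":0.117,"z":0.006,"yaw":0},{"grip":0.08,"x":0.058,"y":0.156,"z":0.008,"yaw":0},{"grip":0.08,"x":0.072,"y":0.194,"z":0.008,"yaw":0}]'
python3 -m crank '[{"grip":0.08,"x":0,"y":0,"z":0,"yaw":0},{"grip":0.08,"x":0,"y":0,"z":0,"yaw":0},{"grip":0.08,"x":0,"y":0,"z":0,"yaw":0},{"grip":0.08,"x":0,"y":0,"z":0,"yaw":0},{"grip":0.08,"x":0,"y":0,"z":0,"yaw":0}]'
python3 -c "
from h import *
look('b2');go(434,347,21,180-18.6)"
```

```text
time_s: 23.77
ee_pos: [592.6, 151.5, 220.1]
ee_rot: [-179.9, -0.2, -176.8]
force: [0.9, 0.1, 0.0]
gripper_width: 79.4
gripper_force: 0.0
time_s: 24.18
ee_pos: [509.8, 341.1, 212.2]
ee_rot: [-179.9, -0.2, -176.8]
force: [1.5, 0.1, -0.0]
gripper_width: 79.9
gripper_force: 0.0
time_s: 24.6
ee_pos: [512.4, 338.6, 213.9]
ee_rot: [-180.0, -0.0, -176.9]
force: [0.9, -0.2, 0.0]
gripper_width: 80.2
gripper_force: 0.0
lid (array([433.3, 346.4]), np.float32(-18.954338), [55.51268768310547, 89.33660125732422], array([324. , 139.1]))
  bar@62 [433.5 346.4] size (38.549163818359375, 10.697163581848145) yaw -18.932533
t 24.6 at [512.5 338.7 214.1] yaw -176.88 go {'x': np.float64(0.0779), 'y': np.float64(0.0126), 'z': np.float64(0.1931), 'yaw': np.float64(0.3791)} F [-0.2 -1.1  0.2] w 79.8
```

```bash
python3 -m crank '[{"grip":0.08,"x":0.025,"y":0.004,"z":0.03,"yaw":0.1},{"grip":0.08,"x":0.05,"y":0.008,"z":0.06,"yaw":0.2},{"grip":0.08,"x":0.0785,"y":0.012,"z":0.085,"yaw":0.3},{"grip":0.08,"x":0.0785,"y":0.012,"z":0.11,"yaw":0.385},{"grip":0.08,"x":0.0785,"y":0.012,"z":0.13,"yaw":0.385}]'
python3 -m crank '[{"grip":0.08,"x":0,"y":0,"z":0.0,"yaw":0},{"grip":0.07,"x":0,"y":0,"z":0.02,"yaw":0},{"grip":0.06,"x":0,"y":0,"z":0.04,"yaw":0},{"grip":0.05,"x":0,"y":0,"z":0.055,"yaw":0},{"grip":0.05,"x":0,"y":0,"z":0.063,"yaw":0}]'
python3 -c "
from h import *
go(433.4,346.4,21,180-18.94)"
```

```text
time_s: 25.07
ee_pos: [431.2, 346.3, 82.9]
ee_rot: [-179.9, -0.1, 161.0]
force: [0.1, -0.3, 0.4]
gripper_width: 79.6
gripper_force: 0.0
time_s: 25.48
ee_pos: [433.3, 347.0, 20.7]
ee_rot: [-180.0, -0.0, 161.1]
force: [-0.1, 0.1, 0.4]
gripper_width: 56.0
gripper_force: 0.0
t 25.5 at [433.3 347.   20.7] yaw 161.12 go {'x': np.float64(-0.0003), 'y': np.float64(-0.0005), 'z': np.float64(-0.0003), 'yaw': np.float64(0.001)} F [-0.1  0.1  0.4] w 56.0
```

```bash
python3 -m crank '[{"grip":0.03,"x":0,"y":0,"z":0.0,"yaw":0},{"grip":0.03,"x":0,"y":0,"z":0,"yaw":0},{"grip":0.03,"x":0,"y":0,"z":0,"yaw":0},{"grip":0.03,"x":0,"y":0,"z":0,"yaw":0},{"grip":0.03,"x":0,"y":0,"z":0,"yaw":0}]' 25
python3 -m crank '[{"grip":0.03,"x":0,"y":0,"z":0.0,"yaw":0},{"grip":0.03,"x":0,"y":0,"z":-0.01,"yaw":0},{"grip":0.03,"x":0,"y":0,"z":-0.05,"yaw":0},{"grip":0.03,"x":0,"y":0,"z":-0.09,"yaw":0},{"grip":0.03,"x":0,"y":0,"z":-0.13,"yaw":0}]' 25
python3 -m crank '[{"grip":0.03,"x":0,"y":0,"z":-0.03,"yaw":0},{"grip":0.03,"x":0,"y":0,"z":-0.03,"yaw":0},{"grip":0.03,"x":0,"y":0,"z":-0.03,"yaw":0},{"grip":0.03,"x":0,"y":0,"z":-0.03,"yaw":0},{"grip":0.03,"x":0,"y":0,"z":-0.03,"yaw":0}]' 25
python3 -c "
from h import *
q=W(61,88,52);print(q);go(q[0],q[1],116,183.25)"
```

```text
time_s: 25.9
ee_pos: [433.6, 348.1, 22.3]
ee_rot: [179.9, 0.1, 161.2]
force: [0.2, 0.3, 1.2]
gripper_width: 39.6
gripper_force: 25.0
time_s: 26.32
ee_pos: [431.7, 347.1, 152.7]
ee_rot: [-179.9, -0.1, 161.2]
force: [1.1, 0.5, -2.5]
gripper_width: 39.9
gripper_force: 25.0
time_s: 26.73
ee_pos: [431.4, 346.7, 179.2]
ee_rot: [-179.8, -0.2, 161.2]
force: [-0.9, 0.9, -2.5]
gripper_width: 39.8
gripper_force: 25.0
[658.8 -56.  116.8]
t 26.7 at [431.4 346.7 179.2] yaw 161.18 go {'x': np.float64(-0.3452), 'y': np.float64(-0.3078), 'z': np.float64(0.0632), 'yaw': np.float64(-0.3851)} F [-0.9  0.9 -2.5] w 39.8
```

```bash
python3 -m crank '[{"grip":0.03,"x":-0.02,"y":-0.018,"z":0,"yaw":0},{"grip":0.03,"x":-0.044,"y":-0.039,"z":0,"yaw":0},{"grip":0.03,"x":-0.068,"y":-0.06,"z":0,"yaw":0},{"grip":0.03,"x":-0.092,"y":-0.082,"z":0,"yaw":0},{"grip":0.03,"x":-0.115,"y":-0.1026,"z":0,"yaw":0}]' 25
python3 -m crank '[{"grip":0.03,"x":-0.023,"y":-0.0205,"z":0,"yaw":0},{"grip":0.03,"x":-0.046,"y":-0.041,"z":0,"yaw":0},{"grip":0.03,"x":-0.069,"y":-0.0616,"z":0,"yaw":0},{"grip":0.03,"x":-0.092,"y":-0.082,"z":0,"yaw":0},{"grip":0.03,"x":-0.115,"y":-0.1026,"z":0,"yaw":0}]' 25
python3 -m crank '[{"grip":0.03,"x":-0.025,"y":-0.022,"z":0,"yaw":-0.08},{"grip":0.03,"x":-0.05,"y":-0.044,"z":0,"yaw":-0.16},{"grip":0.03,"x":-0.075,"y":-0.066,"z":0,"yaw":-0.24},{"grip":0.03,"x":-0.098,"y":-0.087,"z":0,"yaw":-0.32},{"grip":0.03,"x":-0.115,"y":-0.1026,"z":0,"yaw":-0.385}]' 25
python3 -m crank '[{"grip":0.03,"x":0,"y":0,"z":0,"yaw":0},{"grip":0.03,"x":0,"y":0,"z":0.01,"yaw":0},{"grip":0.03,"x":0,"y":0,"z":0.03,"yaw":0},{"grip":0.03,"x":0,"y":0,"z":0.05,"yaw":0},{"grip":0.03,"x":0,"y":0,"z":0.06,"yaw":0}]' 25
python3 -c "
from h import *
q=W(61,88,52);print(q);go(q[0],q[1],94,183.25)"
```

```text
time_s: 27.15
ee_pos: [507.9, 211.6, 179.1]
ee_rot: [-179.8, -0.2, 161.2]
force: [0.2, 0.5, -2.1]
gripper_width: 40.1
gripper_force: 25.0
time_s: 27.57
ee_pos: [583.6, 77.7, 178.9]
ee_rot: [-179.9, -0.2, 161.2]
force: [1.2, 0.4, -2.8]
gripper_width: 40.0
gripper_force: 25.0
time_s: 27.98
ee_pos: [660.0, -57.5, 178.4]
ee_rot: [180.0, -0.2, -176.6]
force: [-0.1, 0.0, -2.0]
gripper_width: 39.5
gripper_force: 25.0
time_s: 28.4
ee_pos: [656.9, -53.4, 116.7]
ee_rot: [179.9, -0.4, -176.7]
force: [0.1, -0.1, -3.0]
gripper_width: 39.5
gripper_force: 25.0
[658.8 -56.  116.8]
t 28.4 at [656.9 -53.4 116.7] yaw -176.73 go {'x': np.float64(-0.0018), 'y': np.float64(-0.0027), 'z': np.float64(0.0227), 'yaw': np.float64(0.0003)} F [ 0.1 -0.1 -3. ] w 39.5
```

```bash
python3 -m crank '[{"grip":0.03,"x":0,"y":0,"z":0.008,"yaw":0},{"grip":0.03,"x":0,"y":0,"z":0.016,"yaw":0},{"grip":0.03,"x":0,"y":0,"z":0.021,"yaw":0},{"grip":0.03,"x":0,"y":0,"z":0.023,"yaw":0},{"grip":0.03,"x":0,"y":0,"z":0.024,"yaw":0}]' 20
python3 -m crank '[{"grip":0.03,"x":0,"y":0,"z":0.001,"yaw":0},{"grip":0.03,"x":0,"y":0,"z":0.002,"yaw":0},{"grip":0.03,"x":0,"y":0,"z":0.003,"yaw":0},{"grip":0.03,"x":0,"y":0,"z":0.003,"yaw":0},{"grip":0.03,"x":0,"y":0,"z":0.003,"yaw":0}]' 10
python3 -c "
from h import *
q=W(61,84,52);go(q[0],q[1],86,183.25)"
```

```text
time_s: 28.82
ee_pos: [660.2, -54.8, 97.3]
ee_rot: [180.0, 0.0, -176.8]
force: [1.1, 0.7, -2.0]
gripper_width: 40.0
gripper_force: 20.0
time_s: 29.23
ee_pos: [660.1, -55.0, 94.4]
ee_rot: [180.0, 0.0, -176.8]
force: [-0.9, -0.2, -2.3]
gripper_width: 40.0
gripper_force: 10.0
t 29.2 at [660.1 -55.   94.4] yaw -176.76 go {'x': np.float64(0.0013), 'y': np.float64(-0.0049), 'z': np.float64(0.0084), 'yaw': np.float64(-0.0002)} F [-0.9 -0.2 -2.3] w 40.0
```

```bash
python3 -m crank '[{"grip":0.03,"x":0,"y":0,"z":0,"yaw":0},{"grip":0.03,"x":0,"y":0,"z":0,"yaw":0},{"grip":0.03,"x":0,"y":0,"z":0.001,"yaw":0},{"grip":0.03,"x":0,"y":0,"z":0.002,"yaw":0},{"grip":0.03,"x":0,"y":0,"z":0.003,"yaw":0}]' 4
python3 -m crank '[{"grip":0.03,"x":0,"y":0,"z":0.001,"yaw":0},{"grip":0.03,"x":0,"y":0,"z":0.002,"yaw":0},{"grip":0.03,"x":0,"y":0,"z":0.002,"yaw":0},{"grip":0.03,"x":0,"y":0,"z":0.002,"yaw":0},{"grip":0.03,"x":0,"y":0,"z":0.002,"yaw":0}]' 4
python3 -c "
from h import *
q=W(45,84,52);go(q[0],q[1],81.5,183.25)"
```

```text
time_s: 29.65
ee_pos: [659.8, -55.0, 91.4]
ee_rot: [180.0, -0.0, -176.8]
force: [-2.7, -0.5, 4.0]
gripper_width: 40.3
gripper_force: 4.0
time_s: 30.07
ee_pos: [659.9, -55.0, 89.6]
ee_rot: [180.0, 0.0, -176.8]
force: [-2.5, -0.2, 5.0]
gripper_width: 40.3
gripper_force: 4.0
t 30.1 at [659.9 -55.   89.6] yaw -176.76 go {'x': np.float64(0.0166), 'y': np.float64(-0.005), 'z': np.float64(0.0081), 'yaw': np.float64(-0.0002)} F [-2.5 -0.2  5. ] w 40.3
```

```bash
python3 -m crank '[{"grip":0.03,"x":0,"y":0,"z":0.001,"yaw":0},{"grip":0.03,"x":0,"y":0,"z":0.002,"yaw":0},{"grip":0.03,"x":0,"y":0,"z":0.003,"yaw":0},{"grip":0.03,"x":0,"y":0,"z":0.0035,"yaw":0},{"grip":0.03,"x":0,"y":0,"z":0.0035,"yaw":0}]' 4
python3 -m crank '[{"grip":0.03,"x":0.004,"y":0,"z":0.0011,"yaw":0},{"grip":0.03,"x":0.008,"y":0,"z":0.0022,"yaw":0},{"grip":0.03,"x":0.012,"y":0,"z":0.0033,"yaw":0},{"grip":0.03,"x":0.015,"y":0,"z":0.0041,"yaw":0},{"grip":0.03,"x":0.018,"y":0,"z":0.0045,"yaw":0}]' 4
python3 -c "
from h import *
q=W(45,84,52);go(q[0],q[1],81.5,183.25)"
```

```text
time_s: 30.48
ee_pos: [659.8, -55.0, 85.3]
ee_rot: [180.0, -0.0, -176.8]
force: [-3.4, -0.5, 3.0]
gripper_width: 40.0
gripper_force: 4.0
time_s: 30.9
ee_pos: [644.4, -55.9, 82.1]
ee_rot: [-180.0, 0.4, -176.8]
force: [5.9, 0.7, 5.0]
gripper_width: 40.1
gripper_force: 6.2
t 30.9 at [644.4 -55.9  82.1] yaw -176.77 go {'x': np.float64(0.001), 'y': np.float64(-0.0049), 'z': np.float64(0.0006), 'yaw': np.float64(-0.0004)} F [5.9 0.7 5. ] w 40.1
```

```bash
python3 -m crank '[{"grip":0.03,"x":0.001,"y":-0.001,"z":0,"yaw":0},{"grip":0.03,"x":0.001,"y":-0.002,"z":0,"yaw":0},{"grip":0.03,"x":0.001,"y":-0.003,"z":0,"yaw":0},{"grip":0.03,"x":0.001,"y":-0.004,"z":0,"yaw":0},{"grip":0.03,"x":0.001,"y":-0.005,"z":0,"yaw":0}]' 5
python3 -m crank '[{"grip":0.03,"x":0,"y":-0.0005,"z":0,"yaw":0},{"grip":0.03,"x":0,"y":-0.001,"z":0,"yaw":0},{"grip":0.03,"x":0,"y":-0.0015,"z":0,"yaw":0},{"grip":0.03,"x":0,"y":-0.0015,"z":0,"yaw":0},{"grip":0.03,"x":0,"y":-0.0015,"z":0,"yaw":0}]' 5
python3 -c "
from h import *
q=W(45,84,52);go(q[0],q[1],81.5,183.25)"
```

```text
time_s: 31.32
ee_pos: [643.4, -59.0, 82.2]
ee_rot: [179.8, 0.3, -176.8]
force: [3.5, 7.7, 1.9]
gripper_width: 39.8
gripper_force: 7.4
time_s: 31.73
ee_pos: [643.3, -59.0, 82.2]
ee_rot: [179.7, 0.3, -176.8]
force: [4.5, 9.0, 1.6]
gripper_width: 39.8
gripper_force: 7.2
t 31.7 at [643.3 -59.   82.2] yaw -176.83 go {'x': np.float64(-0.0003), 'y': np.float64(-0.0019), 'z': np.float64(0.0007), 'yaw': np.float64(-0.0014)} F [4.5 9.  1.6] w 39.8
```

```bash
python3 -m crank '[{"grip":0.046,"x":-0.001,"y":0.003,"z":0,"yaw":0},{"grip":0.046,"x":-0.001,"y":0.003,"z":0,"yaw":0},{"grip":0.046,"x":-0.001,"y":0.003,"z":0,"yaw":0},{"grip":0.046,"x":-0.001,"y":0.003,"z":-0.004,"yaw":0},{"grip":0.046,"x":-0.001,"y":0.003,"z":-0.015,"yaw":0}]' 10
python3 -m crank '[{"grip":0.046,"x":0,"y":0,"z":-0.025,"yaw":0},{"grip":0.046,"x":0,"y":0,"z":-0.05,"yaw":0},{"grip":0.046,"x":0,"y":0,"z":-0.08,"yaw":0},{"grip":0.08,"x":-0.02,"y":0,"z":-0.11,"yaw":0},{"grip":0.08,"x":-0.04,"y":0,"z":-0.14,"yaw":0}]'
python3 -m crank '[{"grip":0.08,"x":0,"y":0,"z":0,"yaw":0},{"grip":0.08,"x":0,"y":0,"z":0,"yaw":0},{"grip":0.08,"x":0,"y":0,"z":0,"yaw":0},{"grip":0.08,"x":0,"y":0,"z":0,"yaw":0},{"grip":0.08,"x":0,"y":0,"z":0,"yaw":0}]'
python3 -c "
from h import *
m=camera_model('wrist');im=grab_frame('wrist');row(m,im);cv2.imwrite('pics/v3.png',im[:,:,::-1])
go(527,-326,230)"
```

```text
time_s: 32.15
ee_pos: [640.6, -59.7, 94.9]
ee_rot: [180.0, -0.3, -176.8]
force: [-0.3, -0.5, 0.5]
gripper_width: 45.9
gripper_force: 0.0
time_s: 32.57
ee_pos: [681.6, -57.7, 239.5]
ee_rot: [-180.0, 0.1, -176.8]
force: [1.0, -0.1, 0.5]
gripper_width: 56.2
gripper_force: 0.0
time_s: 32.98
ee_pos: [680.9, -57.3, 234.8]
ee_rot: [180.0, -0.2, -176.8]
force: [0.2, 0.3, -0.4]
gripper_width: 79.9
gripper_force: 0.0
centre [44.9 56.1] size [111.2  89.7] yaw 89.90103 corners [[-0.10000000149011612, 0.6000000238418579], [89.5999984741211, 0.4000000059604645], [89.80000305175781, 111.5999984741211], [0.10000000149011612, 111.80000305175781]]
t 33.0 at [681.1 -57.3 235. ] yaw -176.77 go {'x': np.float64(0.169), 'y': np.float64(-0.2596), 'z': np.float64(0.005)} F [ 0.1 -0.5  0.3] w 79.7
```

View pics/v3.png

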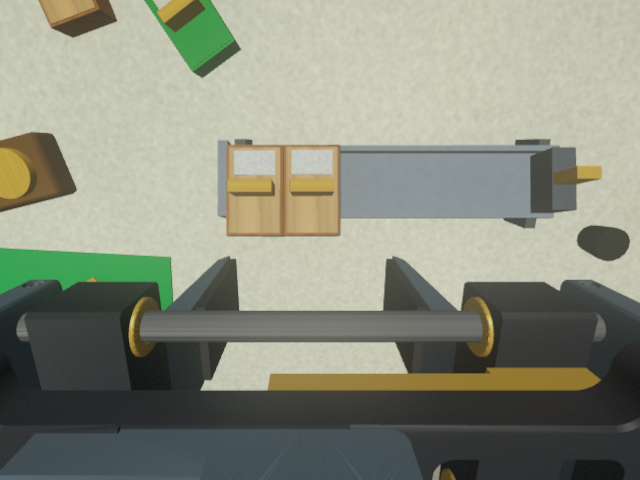

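Boxes A and B sit flush in the row: lid block at px (228–340,145–236), 111.2 × 89.7 mm. Next is box C, at the top left (80,15), left of the green one.

```bash
python3 -m crank '[{"grip":0.08,"x":0.017,"y":-0.026,"z":0.001,"yaw":0},{"grip":0.08,"x":0.034,"y":-0.052,"z":0.002,"yaw":0},{"grip":0.08,"x":0.051,"y":-0.078,"z":0.003,"yaw":0},{"grip":0.08,"x":0.068,"y":-0.104,"z":0.004,"yaw":0},{"grip":0.08,"x":0.085,"y":-0.13,"z":0.005,"yaw":0}]'
python3 -m crank '[{"grip":0.08,"x":0.017,"y":-0.026,"z":0.001,"yaw":0},{"grip":0.08,"x":0.034,"y":-0.052,"z":0.002,"yaw":0},{"grip":0.08,"x":0.051,"y":-0.078,"z":0.003,"yaw":0},{"grip":0.08,"x":0.068,"y":-0.104,"z":0.004,"yaw":0},{"grip":0.08,"x":0.084,"y":-0.13,"z":0.005,"yaw":0}]'
python3 -m crank '[{"grip":0.08,"x":0,"y":0,"z":0,"yaw":0},{"grip":0.08,"x":0,"y":0,"z":0,"yaw":0},{"grip":0.08,"x":0,"y":0,"z":0,"yaw":0},{"grip":0.08,"x":0,"y":0,"z":0,"yaw":0},{"grip":0.08,"x":0,"y":0,"z":0,"yaw":0}]'
python3 -c "
from h import *
look('b3');go(453,-327,21,180+21)"
```

```text
time_s: 33.45
ee_pos: [603.2, -192.7, 230.5]
ee_rot: [180.0, -0.1, -176.7]
force: [0.3, -0.4, -0.5]
gripper_width: 80.2
gripper_force: 0.0
time_s: 33.87
ee_pos: [526.5, -327.2, 225.6]
ee_rot: [180.0, -0.1, -176.8]
force: [0.5, -0.7, -0.2]
gripper_width: 80.0
gripper_force: 0.0
time_s: 34.28
ee_pos: [528.7, -325.2, 226.1]
ee_rot: [180.0, 0.0, -176.7]
force: [-0.5, 0.0, -0.6]
gripper_width: 80.2
gripper_force: 0.0
lid (array([ 453. , -327.8]), np.float32(20.629019), [55.44113540649414, 89.43181610107422], array([313.6, 141.9]))
  bar@62 [ 453.2 -327.5] size (9.971029281616211, 38.303245544433594) yaw 21.080935
t 34.3 at [ 528.7 -325.3  226.1] yaw -176.66 go {'x': np.float64(0.0757), 'y': np.float64(0.0027), 'z': np.float64(0.2051), 'yaw': np.float64(-0.3083)} F [-0.5 -0.3 -1.4] w 79.7
```

View pics/b3.png

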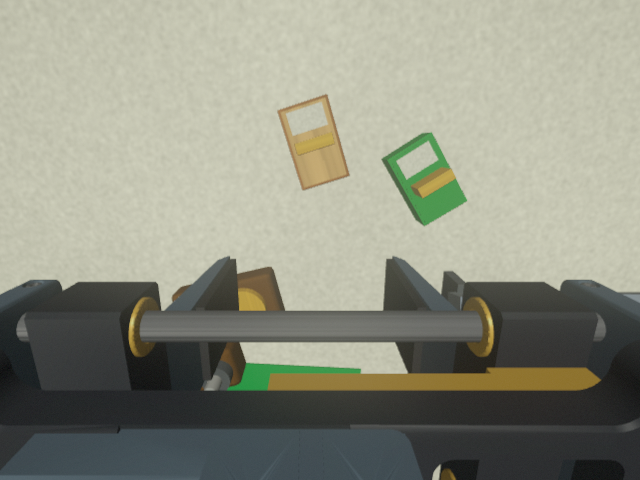

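The close view shows the wooden box at (314,142), clear of the green one at (425,180). The wooden one is the target, and I'm grasping it.

```bash
python3 -m crank '[{"grip":0.08,"x":0.025,"y":0.001,"z":0.03,"yaw":-0.08},{"grip":0.08,"x":0.05,"y":0.0015,"z":0.06,"yaw":-0.16},{"grip":0.08,"x":0.0755,"y":0.0021,"z":0.09,"yaw":-0.24},{"grip":0.08,"x":0.0755,"y":0.0021,"z":0.12,"yaw":-0.306},{"grip":0.08,"x":0.0755,"y":0.0021,"z":0.14,"yaw":-0.306}]'
python3 -m crank '[{"grip":0.08,"x":0,"y":0,"z":0.0,"yaw":0},{"grip":0.07,"x":0,"y":0,"z":0.02,"yaw":0},{"grip":0.06,"x":0,"y":0,"z":0.04,"yaw":0},{"grip":0.05,"x":0,"y":0,"z":0.057,"yaw":0},{"grip":0.05,"x":0,"y":0,"z":0.065,"yaw":0}]'
python3 -c "
from h import *
go(453.1,-327.6,21,180+20.85)"
```

```text
time_s: 34.75
ee_pos: [453.3, -323.2, 83.9]
ee_rot: [-179.9, -0.5, -159.6]
force: [0.2, 0.0, -0.2]
gripper_width: 80.0
gripper_force: 0.0
time_s: 35.17
ee_pos: [455.1, -325.1, 20.5]
ee_rot: [-179.8, -0.4, -159.6]
force: [0.2, 0.6, -0.1]
gripper_width: 56.1
gripper_force: 0.0
t 35.2 at [ 455.1 -325.1   20.5] yaw -159.56 go {'x': np.float64(0.0027), 'y': np.float64(-0.0016), 'z': np.float64(-0.0005), 'yaw': np.float64(-0.0072)} F [ 0.2  0.6 -0.1] w 56.1
```

```bash
python3 -m crank '[{"grip":0.03,"x":0,"y":0,"z":0.0,"yaw":0},{"grip":0.03,"x":0,"y":0,"z":0,"yaw":0},{"grip":0.03,"x":0,"y":0,"z":0,"yaw":0},{"grip":0.03,"x":0,"y":0,"z":0,"yaw":0},{"grip":0.03,"x":0,"y":0,"z":0,"yaw":0}]' 25
python3 -m crank '[{"grip":0.03,"x":0,"y":0,"z":0.0,"yaw":0},{"grip":0.03,"x":0,"y":0,"z":-0.01,"yaw":0},{"grip":0.03,"x":0,"y":0,"z":-0.05,"yaw":0},{"grip":0.03,"x":0,"y":0,"z":-0.09,"yaw":0},{"grip":0.03,"x":0,"y":0,"z":-0.13,"yaw":0}]' 25
python3 -m crank '[{"grip":0.03,"x":0,"y":0,"z":-0.03,"yaw":0},{"grip":0.03,"x":0,"y":0,"z":-0.03,"yaw":0},{"grip":0.03,"x":0,"y":0,"z":-0.03,"yaw":0},{"grip":0.03,"x":0,"y":0,"z":-0.03,"yaw":0},{"grip":0.03,"x":0,"y":0,"z":-0.03,"yaw":0}]' 25
python3 -c "
from h import *
q=W(61,144,52);print(q);go(q[0],q[1],116,183.25)"
```

```text
time_s: 35.58
ee_pos: [455.7, -326.1, 22.3]
ee_rot: [-179.6, -0.3, -159.6]
force: [0.2, -0.4, 0.6]
gripper_width: 39.8
gripper_force: 25.0
time_s: 36.0
ee_pos: [454.5, -324.3, 152.6]
ee_rot: [-179.8, -0.5, -159.6]
force: [1.7, -1.2, -2.2]
gripper_width: 39.9
gripper_force: 25.0
time_s: 36.42
ee_pos: [454.2, -323.6, 179.0]
ee_rot: [-180.0, -0.5, -159.6]
force: [-0.0, 0.8, -3.0]
gripper_width: 39.6
gripper_force: 25.0
[655.6  -0.1 116.8]
t 36.4 at [ 454.2 -323.6  179. ] yaw -159.62 go {'x': np.float64(-0.3015), 'y': np.float64(0.2331), 'z': np.float64(0.063), 'yaw': np.float64(0.299)} F [-0.   0.8 -3. ] w 39.6
```

```bash
python3 -m crank '[{"grip":0.03,"x":-0.025,"y":0.019,"z":0,"yaw":0},{"grip":0.03,"x":-0.055,"y":0.042,"z":0,"yaw":0},{"grip":0.03,"x":-0.085,"y":0.065,"z":0,"yaw":0},{"grip":0.03,"x":-0.115,"y":0.088,"z":0,"yaw":0},{"grip":0.03,"x":-0.14,"y":0.108,"z":0,"yaw":0}]' 25
python3 -m crank '[{"grip":0.03,"x":-0.032,"y":0.025,"z":0,"yaw":0.06},{"grip":0.03,"x":-0.064,"y":0.05,"z":0,"yaw":0.12},{"grip":0.03,"x":-0.096,"y":0.075,"z":0,"yaw":0.18},{"grip":0.03,"x":-0.128,"y":0.1,"z":0,"yaw":0.24},{"grip":0.03,"x":-0.1595,"y":0.125,"z":0,"yaw":0.299}]' 25
python3 -m crank '[{"grip":0.03,"x":0,"y":0,"z":0,"yaw":0},{"grip":0.03,"x":0,"y":0,"z":0.01,"yaw":0},{"grip":0.03,"x":0,"y":0,"z":0.03,"yaw":0},{"grip":0.03,"x":0,"y":0,"z":0.05,"yaw":0},{"grip":0.03,"x":0,"y":0,"z":0.06,"yaw":0}]' 25
python3 -m crank '[{"grip":0.03,"x":0,"y":0,"z":0.008,"yaw":0},{"grip":0.03,"x":0,"y":0,"z":0.016,"yaw":0},{"grip":0.03,"x":0,"y":0,"z":0.02,"yaw":0},{"grip":0.03,"x":0,"y":0,"z":0.022,"yaw":0},{"grip":0.03,"x":0,"y":0,"z":0.022,"yaw":0}]' 20
python3 -c "
from h import *
q=W(61,144,52);print(q);go(q[0],q[1],90,183.25)"
```

```text
time_s: 36.83
ee_pos: [549.1, -172.2, 177.4]
ee_rot: [-179.9, -0.6, -159.6]
force: [-0.2, -0.7, -3.3]
gripper_width: 39.5
gripper_force: 25.0
time_s: 37.25
ee_pos: [654.8, -0.0, 175.5]
ee_rot: [-179.6, -0.6, -176.9]
force: [0.6, -0.1, -2.5]
gripper_width: 40.1
gripper_force: 25.0
time_s: 37.67
ee_pos: [651.8, 0.2, 116.8]
ee_rot: [179.9, -0.6, -176.9]
force: [-8.8, 17.6, 32.8]
gripper_width: 40.7
gripper_force: 25.4
time_s: 38.08
ee_pos: [655.4, 4.5, 112.0]
ee_rot: [179.7, 0.4, -177.0]
force: [-22.7, 22.9, 68.1]
gripper_width: 42.7
gripper_force: 46.7
[655.6  -0.1 116.8]
t 38.1 at [655.4   4.5 112. ] yaw -176.99 go {'x': np.float64(0.0), 'y': np.float64(-0.0046), 'z': np.float64(0.022), 'yaw': np.float64(-0.0042)} F [-22.7  22.9  68.1] w 42.7
```

Unexpected contact. I'll lift straight back up and measure.

```bash
python3 -m crank '[{"grip":0.03,"x":0,"y":0,"z":-0.02,"yaw":0},{"grip":0.03,"x":0,"y":0,"z":-0.04,"yaw":0},{"grip":0.03,"x":0,"y":0,"z":-0.06,"yaw":0},{"grip":0.03,"x":0,"y":0,"z":-0.08,"yaw":0},{"grip":0.03,"x":0,"y":0,"z":-0.09,"yaw":0}]' 25
python3 -m crank '[{"grip":0.03,"x":0,"y":0,"z":-0.01,"yaw":0},{"grip":0.03,"x":0,"y":0,"z":-0.01,"yaw":0},{"grip":0.03,"x":0,"y":0,"z":-0.01,"yaw":0},{"grip":0.03,"x":0,"y":0,"z":-0.01,"yaw":0},{"grip":0.03,"x":0,"y":0,"z":-0.01,"yaw":0}]' 25
python3 - <<'E'
from h import *
m=camera_model("wrist");im=grab_frame("wrist");cv2.imwrite("pics/e1.png",im[:,:,::-1]);row(m,im)
go(655.6,0,180)
h=cv2.cvtColor(im,cv2.COLOR_RGB2HSV)
for nm,w in(("wood",cv2.inRange(h,(6,70,60),(24,200,255))),("label",cv2.inRange(h,(0,0,205),(180,45,255))),("brass",cv2.inRange(h,(16,140,110),(30,255,255)))):
    for c in cv2.findContours(w,cv2.RETR_EXTERNAL,cv2.CHAIN_APPROX_SIMPLE)[0]:
        if cv2.contourArea(c)>120:print(nm,cv2.boundingRect(c),[int(v) for v in cv2.boxPoints(cv2.minAreaRect(c)).ravel()])
E
```

```text
time_s: 38.5
ee_pos: [654.9, -3.3, 187.2]
ee_rot: [-179.6, -0.2, -176.8]
force: [0.5, 0.3, -2.4]
gripper_width: 41.3
gripper_force: 25.9
time_s: 38.92
ee_pos: [654.4, -1.9, 194.2]
ee_rot: [-179.6, -0.5, -176.8]
force: [0.3, 0.8, -3.3]
gripper_width: 41.6
gripper_force: 25.7
centre [61.7 86.9] size [183.5 121.3] yaw 89.51271 corners [[0.20000000298023224, -4.300000190734863], [121.5999984741211, -5.400000095367432], [123.0999984741211, 178.10000610351562], [1.7999999523162842, 179.1999969482422]]
t 39.0 at [654.6  -1.8 194.5] yaw -176.75 go {'x': np.float64(-0.0011), 'y': np.float64(0.0017), 'z': np.float64(0.0145)} F [-0.4  0.9 -2.9] w 41.8
wood (527, 371, 15, 20) [527, 371, 541, 371, 541, 390, 527, 390]
wood (178, 367, 346, 24) [178, 367, 523, 367, 523, 390, 178, 390]
wood (263, 342, 93, 17) [261, 342, 354, 334, 355, 350, 263, 358]
wood (395, 296, 19, 61) [394, 296, 412, 295, 413, 355, 396, 356]
wood (209, 283, 19, 74) [207, 355, 211, 282, 228, 283, 224, 356]
wood (518, 199, 50, 18) [518, 199, 567, 199, 567, 216, 518, 216]
wood (148, 172, 218, 139) [147, 308, 148, 171, 366, 173, 364, 310]
wood (75, 0, 59, 45) [73, 26, 112, -5, 133, 20, 94, 51]
label (262, 350, 99, 23) [262, 372, 262, 350, 360, 350, 360, 372]
label (507, 343, 40, 32) [507, 343, 546, 343, 546, 374, 507, 374]
label (269, 211, 74, 45) [268, 212, 341, 210, 343, 253, 270, 255]
label (226, 178, 45, 28) [226, 178, 270, 178, 270, 205, 226, 205]
label (162, 178, 45, 28) [162, 178, 206, 178, 206, 205, 162, 205]
label (0, 0, 640, 310) [0, 0, 639, 0, 639, 309, 0, 309]
brass (527, 372, 14, 19) [525, 388, 528, 370, 541, 372, 537, 390]
brass (179, 368, 344, 23) [179, 368, 522, 368, 522, 390, 179, 390]
brass (272, 270, 82, 40) [270, 273, 352, 268, 354, 305, 273, 310]
brass (164, 214, 33, 14) [164, 214, 196, 214, 196, 227, 164, 227]
brass (217, 213, 38, 15) [217, 213, 254, 213, 254, 227, 217, 227]
brass (76, 0, 56, 38) [71, 15, 121, -5, 131, 18, 80, 38]
```

The held box looks twisted about 9° in the grip after the contact: opening 41.8, and its label is shifted. I'll set it down on free bench at about (470,60), re-measure and regrasp.

```bash
python3 -m crank '[{"grip":0.03,"x":0.037,"y":0.01,"z":0,"yaw":0},{"grip":0.03,"x":0.074,"y":0.02,"z":0,"yaw":0},{"grip":0.03,"x":0.111,"y":0.03,"z":0,"yaw":0},{"grip":0.03,"x":0.148,"y":0.04,"z":0,"yaw":0},{"grip":0.03,"x":0.185,"y":0.05,"z":0,"yaw":0}]' 25
python3 -m crank '[{"grip":0.03,"x":0,"y":0,"z":0.03,"yaw":0},{"grip":0.03,"x":0,"y":0,"z":0.06,"yaw":0},{"grip":0.03,"x":0,"y":0,"z":0.09,"yaw":0},{"grip":0.03,"x":0,"y":0,"z":0.115,"yaw":0},{"grip":0.03,"x":0,"y":0,"z":0.13,"yaw":0}]' 25
python3 -m crank '[{"grip":0.03,"x":0,"y":0,"z":0.004,"yaw":0},{"grip":0.03,"x":0,"y":0,"z":0.008,"yaw":0},{"grip":0.03,"x":0,"y":0,"z":0.012,"yaw":0},{"grip":0.03,"x":0,"y":0,"z":0.014,"yaw":0},{"grip":0.03,"x":0,"y":0,"z":0.016,"yaw":0}]' 25
python3 -c "
from h import *
go(470,50,21)"
```

```text
time_s: 39.38
ee_pos: [465.5, 37.9, 195.9]
ee_rot: [-179.6, -0.4, -176.8]
force: [0.5, -0.2, -0.6]
gripper_width: 41.1
gripper_force: 24.4
time_s: 39.8
ee_pos: [464.8, 36.8, 63.9]
ee_rot: [-179.6, -0.6, -176.7]
force: [-0.7, -0.7, -2.8]
gripper_width: 40.1
gripper_force: 24.7
time_s: 40.22
ee_pos: [467.8, 36.8, 51.3]
ee_rot: [-179.6, -0.2, -176.7]
force: [0.5, 0.5, -2.1]
gripper_width: 40.1
gripper_force: 24.7
t 40.2 at [467.8  36.8  51.3] yaw -176.75 go {'x': np.float64(-0.003), 'y': np.float64(0.0131), 'z': np.float64(0.0303)} F [ 0.5  0.5 -2.1] w 40.1
```

```bash
python3 -m crank '[{"grip":0.03,"x":0,"y":0,"z":0.004,"yaw":0},{"grip":0.03,"x":0,"y":0,"z":0.008,"yaw":0},{"grip":0.03,"x":0,"y":0,"z":0.012,"yaw":0},{"grip":0.03,"x":0,"y":0,"z":0.015,"yaw":0},{"grip":0.03,"x":0,"y":0,"z":0.017,"yaw":0}]' 15
```

```text
time_s: 40.63
ee_pos: [466.7, 36.6, 33.2]
ee_rot: [-179.6, -0.3, -176.8]
force: [0.5, 0.5, -2.7]
gripper_width: 40.4
gripper_force: 14.8
```

```bash
python3 -m crank '[{"grip":0.03,"x":0,"y":0,"z":0.002,"yaw":0},{"grip":0.03,"x":0,"y":0,"z":0.004,"yaw":0},{"grip":0.03,"x":0,"y":0,"z":0.005,"yaw":0},{"grip":0.03,"x":0,"y":0,"z":0.006,"yaw":0},{"grip":0.03,"x":0,"y":0,"z":0.006,"yaw":0}]' 10
```

```text
time_s: 41.05
ee_pos: [466.8, 36.6, 27.5]
ee_rot: [-179.6, -0.3, -176.8]
force: [-0.1, -0.2, -3.6]
gripper_width: 40.8
gripper_force: 9.8
```

```bash
python3 -m crank '[{"grip":0.03,"x":0,"y":0,"z":0.002,"yaw":0},{"grip":0.03,"x":0,"y":0,"z":0.004,"yaw":0},{"grip":0.03,"x":0,"y":0,"z":0.006,"yaw":0},{"grip":0.03,"x":0,"y":0,"z":0.007,"yaw":0},{"grip":0.03,"x":0,"y":0,"z":0.007,"yaw":0}]' 6
python3 -m crank '[{"grip":0.06,"x":0,"y":0,"z":0.002,"yaw":0},{"grip":0.06,"x":0,"y":0,"z":0.002,"yaw":0},{"grip":0.06,"x":0,"y":0,"z":0.002,"yaw":0},{"grip":0.06,"x":0,"y":0,"z":0.0,"yaw":0},{"grip":0.06,"x":0,"y":0,"z":-0.02,"yaw":0}]' 10
python3 -m crank '[{"grip":0.08,"x":0,"y":0,"z":-0.04,"yaw":0},{"grip":0.08,"x":0,"y":0,"z":-0.08,"yaw":0},{"grip":0.08,"x":-0.025,"y":0,"z":-0.12,"yaw":0},{"grip":0.08,"x":-0.055,"y":0,"z":-0.15,"yaw":0},{"grip":0.08,"x":-0.08,"y":0,"z":-0.18,"yaw":0}]'
python3 -m crank '[{"grip":0.08,"x":0,"y":0,"z":0,"yaw":0},{"grip":0.08,"x":0,"y":0,"z":0,"yaw":0},{"grip":0.08,"x":0,"y":0,"z":0,"yaw":0},{"grip":0.08,"x":0,"y":0,"z":0,"yaw":0},{"grip":0.08,"x":0,"y":0,"z":0,"yaw":0}]'
python3 -c "
from h import *
m,im=look('r1');row(m,im);go(467,37,21,180+3.25);print(state()['ee_rot'],state()['qpos'])"
```

```text
time_s: 41.47
ee_pos: [467.1, 36.3, 20.7]
ee_rot: [-179.6, -0.3, -176.7]
force: [-0.2, -0.8, -1.9]
gripper_width: 40.0
gripper_force: 6.0
time_s: 41.88
ee_pos: [464.4, 36.6, 38.6]
ee_rot: [-179.6, -0.7, -176.8]
force: [0.7, 0.2, 0.2]
gripper_width: 60.0
gripper_force: 0.0
time_s: 42.3
ee_pos: [545.9, 42.4, 220.2]
ee_rot: [-179.6, -0.2, -176.7]
force: [1.4, -0.4, -0.2]
gripper_width: 80.1
gripper_force: 0.0
time_s: 42.72
ee_pos: [543.7, 42.2, 216.1]
ee_rot: [-179.6, -0.5, -176.8]
force: [-0.5, -0.3, 0.6]
gripper_width: 80.4
gripper_force: 0.0
lid (array([464.3,  34. ]), np.float32(5.82613), [55.43443298339844, 89.17977905273438], array([309.8, 139.1]))
  bar@62 [464.4  34.2] size (10.185542106628418, 38.04322814941406) yaw 5.8410807
centre [104.  315.5] size [ 21.3 338.5] yaw -89.74001 corners [[92.5999984741211, 484.70001220703125], [94.0999984741211, 146.1999969482422], [115.4000015258789, 146.3000030517578], [113.9000015258789, 484.79998779296875]]
t 42.8 at [543.9  42.2 216.4] yaw -176.75 go {'x': np.float64(0.0771), 'y': np.float64(-0.0008), 'z': np.float64(0.1954), 'yaw': np.float64(-0.0001)} F [ 0.2 -0.   0.3] w 79.8
[-179.6   -0.5 -176.8] [  3.5  15.1  90.8  -0.4  74.5 -89.7]
```

```bash
python3 -m crank '[{"grip":0.08,"x":-0.03,"y":0,"z":-0.002,"yaw":0},{"grip":0.08,"x":-0.06,"y":0,"z":-0.004,"yaw":0},{"grip":0.08,"x":-0.09,"y":0,"z":-0.006,"yaw":0},{"grip":0.08,"x":-0.12,"y":0,"z":-0.008,"yaw":0},{"grip":0.08,"x":-0.14,"y":0,"z":-0.01,"yaw":0}]'
python3 -m crank '[{"grip":0.08,"x":0,"y":0,"z":0,"yaw":0},{"grip":0.08,"x":0,"y":0,"z":0,"yaw":0},{"grip":0.08,"x":0,"y":0,"z":0,"yaw":0},{"grip":0.08,"x":0,"y":0,"z":0,"yaw":0},{"grip":0.08,"x":0,"y":0,"z":0,"yaw":0}]'
python3 -c "
from h import *
m,im=look('r2');row(m,im);print(state()['ee_rot']);go(464.4,34.1,21,180+5.83)"
```

```text
time_s: 43.18
ee_pos: [686.8, 50.3, 225.6]
ee_rot: [-179.6, -0.4, -176.8]
force: [-1.4, -1.0, 0.1]
gripper_width: 79.8
gripper_force: 0.0
time_s: 43.6
ee_pos: [684.1, 50.2, 227.3]
ee_rot: [-179.6, -0.3, -176.8]
force: [-0.2, -0.4, 0.2]
gripper_width: 80.0
gripper_force: 0.0
lid (array([ 659.8, -116.4]), np.float32(-86.77142), [106.25462341308594, 146.80667114257812], array([169. , 181.2]))
  bar@62 [647.4 -81.6] size (13.4835844039917, 47.162235260009766) yaw 3.266275
lid (array([489.6,  36.2]), np.float32(-85.55384), [40.326744079589844, 55.20401382446289], array([310.6,  21.2]))
centre [45.1 52.1] size [120.7  90.4] yaw 89.703804 corners [[-0.5, -8.100000381469727], [90.0, -8.5], [90.5999984741211, 112.19999694824219], [0.10000000149011612, 112.5999984741211]]
[-179.6   -0.3 -176.7]
t 43.6 at [684.3  50.2 227.4] yaw -176.75 go {'x': np.float64(0.2205), 'y': np.float64(-0.0036), 'z': np.float64(0.2064), 'yaw': np.float64(-0.045)} F [-0.3 -0.  -0.2] w 79.9
```

```bash
python3 -m crank '[{"grip":0.08,"x":0.025,"y":0,"z":0,"yaw":-0.01},{"grip":0.08,"x":0.06,"y":0,"z":0.01,"yaw":-0.02},{"grip":0.08,"x":0.09,"y":-0.001,"z":0.03,"yaw":-0.03},{"grip":0.08,"x":0.12,"y":-0.001,"z":0.05,"yaw":-0.045},{"grip":0.08,"x":0.15,"y":-0.0016,"z":0.07,"yaw":-0.045}]'
python3 -c "
from h import *
go(466.5,36.2,21,180+5.83)"
```

```text
time_s: 44.07
ee_pos: [533.2, 39.6, 157.5]
ee_rot: [-179.6, -0.2, -174.1]
force: [0.0, -0.5, -0.3]
gripper_width: 79.9
gripper_force: 0.0
t 44.1 at [533.2  39.6 157.5] yaw -174.14 go {'x': np.float64(0.0667), 'y': np.float64(0.0034), 'z': np.float64(0.1365), 'yaw': np.float64(0.0005)} F [ 0.  -0.5 -0.3] w 79.9
```

```bash
python3 -m crank '[{"grip":0.08,"x":0.03,"y":0.002,"z":0.025,"yaw":0},{"grip":0.08,"x":0.06,"y":0.0034,"z":0.05,"yaw":0},{"grip":0.08,"x":0.0667,"y":0.0034,"z":0.07,"yaw":0},{"grip":0.08,"x":0.0667,"y":0.0034,"z":0.085,"yaw":0},{"grip":0.08,"x":0.0667,"y":0.0034,"z":0.095,"yaw":0}]'
python3 -m crank '[{"grip":0.07,"x":0,"y":0,"z":0.015,"yaw":0},{"grip":0.06,"x":0,"y":0,"z":0.03,"yaw":0},{"grip":0.05,"x":0,"y":0,"z":0.041,"yaw":0},{"grip":0.05,"x":0,"y":0,"z":0.041,"yaw":0},{"grip":0.05,"x":0,"y":0,"z":0.041,"yaw":0}]'
python3 -m crank '[{"grip":0.03,"x":0,"y":0,"z":0.0,"yaw":0},{"grip":0.03,"x":0,"y":0,"z":0,"yaw":0},{"grip":0.03,"x":0,"y":0,"z":0,"yaw":0},{"grip":0.03,"x":0,"y":0,"z":0,"yaw":0},{"grip":0.03,"x":0,"y":0,"z":0,"yaw":0}]' 25
python3 -m crank '[{"grip":0.03,"x":0,"y":0,"z":0.0,"yaw":0},{"grip":0.03,"x":0,"y":0,"z":-0.01,"yaw":0},{"grip":0.03,"x":0,"y":0,"z":-0.05,"yaw":0},{"grip":0.03,"x":0,"y":0,"z":-0.09,"yaw":0},{"grip":0.03,"x":0,"y":0,"z":-0.13,"yaw":0}]' 25
python3 -m crank '[{"grip":0.03,"x":0,"y":0,"z":-0.02,"yaw":0},{"grip":0.03,"x":0,"y":0,"z":-0.02,"yaw":0},{"grip":0.03,"x":0,"y":0,"z":-0.02,"yaw":0},{"grip":0.03,"x":0,"y":0,"z":-0.02,"yaw":0},{"grip":0.03,"x":0,"y":0,"z":-0.02,"yaw":0}]' 25
python3 -c "
from h import *
q=W(62,152,52);print(q);go(q[0]+2,q[1]+2,116,183.25)"
```

```text
time_s: 44.48
ee_pos: [465.9, 35.5, 62.2]
ee_rot: [-179.7, -0.4, -174.2]
force: [-0.2, -0.3, -0.3]
gripper_width: 79.9
gripper_force: 0.0
time_s: 44.9
ee_pos: [467.4, 35.4, 22.2]
ee_rot: [-179.6, -0.3, -174.2]
force: [-0.7, -0.0, 0.1]
gripper_width: 50.9
gripper_force: 0.0
time_s: 45.32
ee_pos: [468.6, 35.5, 23.0]
ee_rot: [-179.7, -0.2, -174.2]
force: [-0.7, -0.3, 6.1]
gripper_width: 39.9
gripper_force: 25.0
time_s: 45.73
ee_pos: [467.4, 36.1, 152.8]
ee_rot: [-179.6, -0.5, -174.2]
force: [1.9, -0.2, -3.0]
gripper_width: 39.8
gripper_force: 25.0
time_s: 46.15
ee_pos: [466.9, 36.3, 169.7]
ee_rot: [-179.7, -0.6, -174.2]
force: [0.3, 0.3, -2.5]
gripper_width: 39.7
gripper_force: 25.0
[656.1   7.9 117.1]
t 46.1 at [466.9  36.3 169.7] yaw -174.17 go {'x': np.float64(-0.1876), 'y': np.float64(-0.0456), 'z': np.float64(0.0537), 'yaw': np.float64(0.045)} F [ 0.3  0.3 -2.5] w 39.7
```

```bash
python3 -m crank '[{"grip":0.03,"x":-0.03,"y":-0.01,"z":0,"yaw":0.01},{"grip":0.03,"x":-0.07,"y":-0.02,"z":0,"yaw":0.02},{"grip":0.03,"x":-0.11,"y":-0.03,"z":0,"yaw":0.03},{"grip":0.03,"x":-0.15,"y":-0.04,"z":0,"yaw":0.04},{"grip":0.03,"x":-0.1876,"y":-0.0456,"z":0,"yaw":0.045}]' 25
python3 -m crank '[{"grip":0.03,"x":0,"y":0,"z":0,"yaw":0},{"grip":0.03,"x":0,"y":0,"z":0.01,"yaw":0},{"grip":0.03,"x":0,"y":0,"z":0.025,"yaw":0},{"grip":0.03,"x":0,"y":0,"z":0.038,"yaw":0},{"grip":0.03,"x":0,"y":0,"z":0.045,"yaw":0}]' 25
python3 -c "
from h import *
q=W(62,152,52);go(q[0]+2,q[1]+2,95,183.25)"
```

```text
time_s: 46.57
ee_pos: [660.9, 9.1, 168.4]
ee_rot: [-179.6, -0.5, -176.8]
force: [1.4, 0.2, -1.2]
gripper_width: 39.2
gripper_force: 25.0
time_s: 46.98
ee_pos: [656.2, 9.9, 122.3]
ee_rot: [-179.7, -0.7, -176.7]
force: [-0.5, 0.1, -2.4]
gripper_width: 39.5
gripper_force: 25.0
t 47.0 at [656.2   9.9 122.3] yaw -176.74 go {'x': np.float64(-0.002), 'y': np.float64(-0.0001), 'z': np.float64(0.0273), 'yaw': np.float64(0.0002)} F [-0.5  0.1 -2.4] w 39.5
```

```bash
python3 -m crank '[{"grip":0.03,"x":0,"y":0,"z":0.006,"yaw":0},{"grip":0.03,"x":0,"y":0,"z":0.012,"yaw":0},{"grip":0.03,"x":0,"y":0,"z":0.018,"yaw":0},{"grip":0.03,"x":0,"y":0,"z":0.02,"yaw":0},{"grip":0.03,"x":0,"y":0,"z":0.02,"yaw":0}]' 20
python3 -c "
from h import *
q=W(62,152,52);go(q[0]+2,q[1]+2,95,183.25)"
```

```text
time_s: 47.4
ee_pos: [659.2, 9.7, 105.8]
ee_rot: [-179.6, -0.3, -176.7]
force: [0.1, 0.4, -2.6]
gripper_width: 39.9
gripper_force: 20.0
t 47.4 at [659.2   9.7 105.8] yaw -176.75 go {'x': np.float64(0.001), 'y': np.float64(0.0003), 'z': np.float64(0.0108), 'yaw': np.float64(0.0)} F [ 0.1  0.4 -2.6] w 39.9
```

Clear of the neighbour this time. Next: lower to contact, pivot at a low grip, and slide down to the lip.

```bash
python3 -m crank '[{"grip":0.03,"x":0,"y":0,"z":0.004,"yaw":0},{"grip":0.03,"x":0,"y":0,"z":0.008,"yaw":0},{"grip":0.03,"x":0,"y":0,"z":0.01,"yaw":0},{"grip":0.03,"x":0,"y":0,"z":0.012,"yaw":0},{"grip":0.03,"x":0,"y":0,"z":0.013,"yaw":0}]' 12
python3 -m crank '[{"grip":0.03,"x":0,"y":0,"z":0,"yaw":0},{"grip":0.03,"x":0,"y":0,"z":0,"yaw":0},{"grip":0.03,"x":0,"y":0,"z":0.001,"yaw":0},{"grip":0.03,"x":0,"y":0,"z":0.002,"yaw":0},{"grip":0.03,"x":0,"y":0,"z":0.003,"yaw":0}]' 4
python3 -m crank '[{"grip":0.03,"x":0,"y":0,"z":0.001,"yaw":0},{"grip":0.03,"x":0,"y":0,"z":0.002,"yaw":0},{"grip":0.03,"x":0,"y":0,"z":0.003,"yaw":0},{"grip":0.03,"x":0,"y":0,"z":0.003,"yaw":0},{"grip":0.03,"x":0,"y":0,"z":0.003,"yaw":0}]' 4
python3 -c "
from h import *
q=W(45,152,52);go(q[0]+2,q[1]+2,81.5,183.25)"
```

```text
time_s: 47.82
ee_pos: [659.3, 9.5, 92.8]
ee_rot: [-179.6, -0.3, -176.8]
force: [-0.7, 0.3, -3.0]
gripper_width: 39.9
gripper_force: 12.0
time_s: 48.23
ee_pos: [659.2, 9.5, 91.1]
ee_rot: [-179.6, -0.3, -176.7]
force: [-3.0, -0.4, 5.2]
gripper_width: 40.1
gripper_force: 4.0
time_s: 48.65
ee_pos: [659.2, 9.5, 87.3]
ee_rot: [-179.6, -0.3, -176.7]
force: [-3.3, -0.1, 4.2]
gripper_width: 39.6
gripper_force: 4.0
t 48.6 at [659.2   9.5  87.3] yaw -176.75 go {'x': np.float64(0.0173), 'y': np.float64(0.0005), 'z': np.float64(0.0058), 'yaw': np.float64(0.0)} F [-3.3 -0.1  4.2] w 39.6
```

```bash
python3 -m crank '[{"grip":0.03,"x":0,"y":0,"z":0.001,"yaw":0},{"grip":0.03,"x":0,"y":0,"z":0.002,"yaw":0},{"grip":0.03,"x":0.003,"y":0,"z":0.003,"yaw":0},{"grip":0.03,"x":0.007,"y":0,"z":0.004,"yaw":0},{"grip":0.03,"x":0.011,"y":0,"z":0.005,"yaw":0}]' 4
python3 -m crank '[{"grip":0.03,"x":0.004,"y":0,"z":0.001,"yaw":0},{"grip":0.03,"x":0.007,"y":0,"z":0.0015,"yaw":0},{"grip":0.03,"x":0.009,"y":-0.001,"z":0.0015,"yaw":0},{"grip":0.03,"x":0.009,"y":-0.003,"z":0.0015,"yaw":0},{"grip":0.03,"x":0.009,"y":-0.005,"z":0.0015,"yaw":0}]' 5
python3 -c "
from h import *
q=W(45,140,52);go(q[0]+2,q[1]+2,81.5,183.25)"
```

```text
time_s: 49.07
ee_pos: [649.0, 8.9, 81.5]
ee_rot: [-179.6, -0.2, -176.8]
force: [3.2, 1.0, 1.0]
gripper_width: 40.1
gripper_force: 4.8
time_s: 49.48
ee_pos: [643.7, 4.9, 82.7]
ee_rot: [-179.8, 0.3, -176.8]
force: [6.0, 3.9, 1.3]
gripper_width: 39.7
gripper_force: 7.6
t 49.5 at [643.7   4.9  82.7] yaw -176.79 go {'x': np.float64(0.0016), 'y': np.float64(-0.0077), 'z': np.float64(0.0012), 'yaw': np.float64(-0.0008)} F [6.  3.9 1.3] w 39.7
```

```bash
python3 -m crank '[{"grip":0.03,"x":0,"y":-0.001,"z":0,"yaw":0},{"grip":0.03,"x":0,"y":-0.002,"z":0,"yaw":0},{"grip":0.03,"x":0,"y":-0.003,"z":0,"yaw":0},{"grip":0.03,"x":0,"y":-0.004,"z":0,"yaw":0},{"grip":0.03,"x":0,"y":-0.005,"z":0,"yaw":0}]' 5
```

```text
time_s: 49.9
ee_pos: [643.6, 0.4, 82.2]
ee_rot: [-179.8, 0.2, -176.8]
force: [4.7, 4.8, 1.4]
gripper_width: 40.2
gripper_force: 7.3
```

```bash
python3 -m crank '[{"grip":0.03,"x":0,"y":-0.001,"z":0,"yaw":0},{"grip":0.03,"x":0,"y":-0.002,"z":0,"yaw":0},{"grip":0.03,"x":0,"y":-0.003,"z":0,"yaw":0},{"grip":0.03,"x":0,"y":-0.003,"z":0,"yaw":0},{"grip":0.03,"x":0,"y":-0.003,"z":0,"yaw":0}]' 5
```

```text
time_s: 50.32
ee_pos: [643.7, -2.7, 82.2]
ee_rot: [-179.8, 0.2, -176.8]
force: [6.1, 4.8, 0.5]
gripper_width: 40.5
gripper_force: 7.3
```

```bash
python3 -m crank '[{"grip":0.03,"x":0,"y":-0.001,"z":0,"yaw":0},{"grip":0.03,"x":0,"y":-0.002,"z":0,"yaw":0},{"grip":0.03,"x":0,"y":-0.002,"z":0,"yaw":0},{"grip":0.03,"x":0,"y":-0.002,"z":0,"yaw":0},{"grip":0.03,"x":0,"y":-0.002,"z":0,"yaw":0}]' 5
```

```text
time_s: 50.73
ee_pos: [643.6, -3.0, 82.4]
ee_rot: [-180.0, 0.2, -176.8]
force: [4.4, 9.0, 0.8]
gripper_width: 40.0
gripper_force: 6.9
```

```bash
python3 -m crank '[{"grip":0.03,"x":0,"y":-0.001,"z":0,"yaw":0},{"grip":0.03,"x":0,"y":-0.0015,"z":0,"yaw":0},{"grip":0.03,"x":0,"y":-0.0015,"z":0,"yaw":0},{"grip":0.03,"x":0,"y":-0.0015,"z":0,"yaw":0},{"grip":0.03,"x":0,"y":-0.0015,"z":0,"yaw":0}]' 5
```

```text
time_s: 51.15
ee_pos: [643.7, -3.9, 82.4]
ee_rot: [180.0, 0.2, -176.8]
force: [5.4, 10.6, 2.4]
gripper_width: 42.1
gripper_force: 6.9
```

```bash
python3 -m crank '[{"grip":0.048,"x":-0.001,"y":0.002,"z":0,"yaw":0},{"grip":0.048,"x":-0.001,"y":0.003,"z":0,"yaw":0},{"grip":0.048,"x":-0.001,"y":0.003,"z":0,"yaw":0},{"grip":0.048,"x":-0.001,"y":0.003,"z":-0.004,"yaw":0},{"grip":0.048,"x":-0.001,"y":0.003,"z":-0.015,"yaw":0}]' 10
python3 -m crank '[{"grip":0.048,"x":0,"y":0,"z":-0.025,"yaw":0},{"grip":0.048,"x":0,"y":0,"z":-0.05,"yaw":0},{"grip":0.048,"x":0,"y":0,"z":-0.08,"yaw":0},{"grip":0.0,"x":-0.02,"y":0,"z":-0.11,"yaw":0},{"grip":0.0,"x":-0.04,"y":0,"z":-0.14,"yaw":0}]'
python3 -m crank '[{"grip":0.0,"x":0,"y":0.02,"z":0,"yaw":0},{"grip":0.0,"x":0,"y":0.04,"z":0,"yaw":0},{"grip":0.0,"x":0,"y":0.04,"z":0,"yaw":0},{"grip":0.0,"x":0,"y":0.04,"z":0,"yaw":0},{"grip":0.0,"x":0,"y":0.04,"z":0,"yaw":0}]'
python3 -c "
from h import *
m=camera_model('wrist');im=grab_frame('wrist');row(m,im);cv2.imwrite('pics/v4.png',im[:,:,::-1])
b=cv2.inRange(cv2.cvtColor(im,cv2.COLOR_RGB2HSV),(16,140,110),(30,255,255))
for c in cv2.findContours(b[:255],cv2.RETR_EXTERNAL,2)[0]:
  if cv2.contourArea(c)>100:print('brass',cv2.boundingRect(c))
q=W(34,332,64);print('tab px',proj(m,q));q=W(34,372,64);go(q[0],q[1],83,183.25)"
```

```text
time_s: 51.57
ee_pos: [639.6, -5.3, 94.5]
ee_rot: [-179.6, -0.6, -176.8]
force: [-0.7, -0.0, 0.3]
gripper_width: 47.9
gripper_force: 0.0
time_s: 51.98
ee_pos: [681.3, -2.4, 238.9]
ee_rot: [-179.6, -0.3, -176.8]
force: [1.1, 0.2, -0.1]
gripper_width: 37.5
gripper_force: 0.0
time_s: 52.4
ee_pos: [679.4, 37.3, 235.7]
ee_rot: [-179.6, -0.3, -176.8]
force: [0.7, -0.1, 0.2]
gripper_width: 4.1
gripper_force: 0.0
centre [44.5 80.3] size [ 90.1 174.9] yaw -89.90976 corners [[-0.6000000238418579, 167.6999969482422], [-0.4000000059604645, -7.199999809265137], [89.69999694824219, -7.099999904632568], [89.4000015258789, 167.89999389648438]]
brass (248, 175, 44, 13)
brass (186, 175, 44, 13)
brass (125, 175, 43, 13)
brass (61, 0, 32, 20)
tab px [484. 168.]
t 52.5 at [679.4  37.1 235.6] yaw -176.79 go {'x': np.float64(0.0552), 'y': np.float64(0.1921), 'z': np.float64(0.1526), 'yaw': np.float64(-0.0007)} F [-0.3 -0.4  1. ] w 1.1
```

The row measures 0 to 168 mm, squared, with the bars evenly spaced. Before pushing the stop back, I'll check that the tab is where it was left.

```bash
python3 -c "
from h import *
im=cv2.imread('pics/v4.png')[:,:,::-1];h=cv2.cvtColor(np.ascontiguousarray(im),cv2.COLOR_RGB2HSV)
b=cv2.inRange(h,(10,100,60),(30,255,255))[100:255,300:640]
for c in cv2.findContours(b,cv2.RETR_EXTERNAL,2)[0]:
  if cv2.contourArea(c)>20:print(cv2.boundingRect(c))
d=cv2.inRange(h,(0,0,30),(180,80,105))[140:225,300:640];print([int(v) for v in np.where(d.sum(0)>20*255)[0]+300])
m=camera_model('wrist')
for v in(0,.1,.2,.22):print(v,proj(m,W(34,112+v*1e3,64)),proj(m,W(34,100+v*1e3,34)),proj(m,W(34,124+v*1e3,34)))"
```

```text
(160, 62, 37, 18)
(0, 41, 3, 91)
[445, 446, 447, 448, 449, 450, 451, 452, 453, 454, 455, 456, 457, 458]
0 [237.7 168. ] [232.4 174.7] [256.7 174.7]
0.1 [349.4 167.9] [334.  174.7] [358.4 174.7]
0.2 [461.7 167.9] [436.  174.7] [460.5 174.7]
0.22 [484.2 167.9] [456.4 174.7] [481.  174.7]
```

```bash
python3 -m crank '[{"grip":0,"x":0.01,"y":0.035,"z":0,"yaw":0},{"grip":0,"x":0.022,"y":0.073,"z":0,"yaw":0},{"grip":0,"x":0.033,"y":0.112,"z":0,"yaw":0},{"grip":0,"x":0.044,"y":0.15,"z":0,"yaw":0},{"grip":0,"x":0.055,"y":0.189,"z":0,"yaw":0}]' 20
python3 -m crank '[{"grip":0,"x":0,"y":0.003,"z":0.02,"yaw":0},{"grip":0,"x":0,"y":0.003,"z":0.05,"yaw":0},{"grip":0,"x":0,"y":0.003,"z":0.085,"yaw":0},{"grip":0,"x":0,"y":0.003,"z":0.12,"yaw":0},{"grip":0,"x":0,"y":0.003,"z":0.15,"yaw":0}]'
python3 -m crank '[{"grip":0,"x":0,"y":0,"z":0,"yaw":0},{"grip":0,"x":0,"y":-0.005,"z":0,"yaw":0},{"grip":0,"x":0,"y":-0.01,"z":0,"yaw":0},{"grip":0,"x":0,"y":-0.015,"z":0,"yaw":0},{"grip":0,"x":0,"y":-0.02,"z":0,"yaw":0}]'
python3 -c "
from h import *
q=W(34,200,64);go(q[0],q[1],83,183.25)"
```

```text
time_s: 52.87
ee_pos: [613.4, 223.8, 234.6]
ee_rot: [-179.6, -0.3, -176.9]
force: [-0.5, 0.3, -0.4]
gripper_width: 0.4
gripper_force: 0.0
time_s: 53.28
ee_pos: [612.4, 224.5, 82.5]
ee_rot: [-179.6, -0.4, -176.8]
force: [1.0, 0.9, 0.3]
gripper_width: 0.7
gripper_force: 0.0
time_s: 53.7
ee_pos: [616.0, 205.8, 87.4]
ee_rot: [-179.8, -0.0, -176.8]
force: [0.5, 3.1, 1.7]
gripper_width: 0.3
gripper_force: 1.2
t 53.7 at [616.  205.8  87.4] yaw -176.79 go {'x': np.float64(0.0013), 'y': np.float64(-0.1518), 'z': np.float64(0.0044), 'yaw': np.float64(-0.0008)} F [0.5 3.1 1.7] w 0.3
```

```bash
python3 -m crank '[{"grip":0,"x":0,"y":-0.008,"z":0,"yaw":0},{"grip":0,"x":0,"y":-0.018,"z":0,"yaw":0},{"grip":0,"x":0,"y":-0.03,"z":0,"yaw":0},{"grip":0,"x":0,"y":-0.042,"z":0,"yaw":0},{"grip":0,"x":0,"y":-0.054,"z":0,"yaw":0}]'
python3 -m crank '[{"grip":0,"x":0,"y":-0.012,"z":0,"yaw":0},{"grip":0,"x":0,"y":-0.024,"z":0,"yaw":0},{"grip":0,"x":0,"y":-0.036,"z":0,"yaw":0},{"grip":0,"x":0,"y":-0.046,"z":0,"yaw":0},{"grip":0,"x":0,"y":-0.054,"z":0,"yaw":0}]'
python3 -m crank '[{"grip":0,"x":0,"y":-0.007,"z":0,"yaw":0},{"grip":0,"x":0,"y":-0.013,"z":0,"yaw":0},{"grip":0,"x":0,"y":-0.018,"z":0,"yaw":0},{"grip":0,"x":0,"y":-0.022,"z":0,"yaw":0},{"grip":0,"x":0,"y":-0.026,"z":0,"yaw":0}]'
python3 -c "
from h import *
q=W(34,200,64);go(q[0],q[1],83,183.25)"
```

```text
time_s: 54.12
ee_pos: [617.6, 150.5, 85.3]
ee_rot: [-179.6, -0.3, -176.8]
force: [0.3, 2.5, 2.4]
gripper_width: 0.2
gripper_force: 1.3
time_s: 54.53
ee_pos: [620.4, 96.5, 85.2]
ee_rot: [-179.6, -0.3, -176.8]
force: [2.0, 2.8, 1.0]
gripper_width: 0.4
gripper_force: 1.2
time_s: 54.95
ee_pos: [621.7, 71.8, 85.2]
ee_rot: [-179.6, -0.3, -176.7]
force: [1.7, 2.6, -0.5]
gripper_width: 0.7
gripper_force: 1.1
t 55.0 at [621.7  71.8  85.2] yaw -176.74 go {'x': np.float64(-0.0006), 'y': np.float64(-0.0177), 'z': np.float64(0.0022), 'yaw': np.float64(0.0002)} F [ 1.7  2.6 -0.5] w 0.7
```

```bash
python3 -m crank '[{"grip":0,"x":0,"y":-0.002,"z":0,"yaw":0},{"grip":0,"x":0,"y":-0.004,"z":0,"yaw":0},{"grip":0,"x":0,"y":-0.006,"z":0,"yaw":0},{"grip":0,"x":0,"y":-0.007,"z":0,"yaw":0},{"grip":0,"x":0,"y":-0.008,"z":0,"yaw":0}]'
```

```text
time_s: 55.37
ee_pos: [622.0, 64.0, 85.3]
ee_rot: [-179.6, -0.3, -176.7]
force: [1.8, 2.0, 0.0]
gripper_width: 0.8
gripper_force: 1.0
```

```bash
python3 -m crank '[{"grip":0,"x":0,"y":-0.002,"z":0,"yaw":0},{"grip":0,"x":0,"y":-0.003,"z":0,"yaw":0},{"grip":0,"x":0,"y":-0.004,"z":0,"yaw":0},{"grip":0,"x":0,"y":-0.005,"z":0,"yaw":0},{"grip":0,"x":0,"y":-0.006,"z":0,"yaw":0}]'
```

```text
time_s: 55.78
ee_pos: [622.4, 57.9, 85.5]
ee_rot: [-179.6, -0.3, -176.8]
force: [0.4, 2.3, -1.4]
gripper_width: 0.4
gripper_force: 1.0
```

```bash
python3 -m crank '[{"grip":0,"x":0,"y":-0.001,"z":0,"yaw":0},{"grip":0,"x":0,"y":-0.002,"z":0,"yaw":0},{"grip":0,"x":0,"y":-0.003,"z":0,"yaw":0},{"grip":0,"x":0,"y":-0.003,"z":0,"yaw":0},{"grip":0,"x":0,"y":-0.003,"z":0,"yaw":0}]'
```

```text
time_s: 56.2
ee_pos: [622.4, 57.0, 85.5]
ee_rot: [-179.8, -0.3, -176.8]
force: [0.5, 8.6, -1.8]
gripper_width: 0.5
gripper_force: 3.7
```

```bash
python3 -m crank '[{"grip":0,"x":0,"y":-0.001,"z":0,"yaw":0},{"grip":0,"x":0,"y":-0.002,"z":0,"yaw":0},{"grip":0,"x":0,"y":-0.002,"z":0,"yaw":0},{"grip":0,"x":0,"y":-0.002,"z":0,"yaw":0},{"grip":0,"x":0,"y":-0.002,"z":0,"yaw":0}]'
```

```text
time_s: 56.62
ee_pos: [622.5, 56.9, 85.5]
ee_rot: [180.0, -0.3, -176.8]
force: [0.1, 13.0, -1.1]
gripper_width: 0.4
gripper_force: 6.2
```

The stop is against the last box: 13 N with no more travel. I'll back away and do a final check.

```bash
python3 -m crank '[{"grip":0,"x":0,"y":0.005,"z":0,"yaw":0},{"grip":0,"x":0,"y":0.012,"z":0,"yaw":0},{"grip":0,"x":0,"y":0.015,"z":-0.02,"yaw":0},{"grip":0,"x":-0.02,"y":0.015,"z":-0.06,"yaw":0},{"grip":0,"x":-0.04,"y":0.015,"z":-0.1,"yaw":0}]'
python3 -m crank '[{"grip":0,"x":-0.015,"y":0,"z":-0.03,"yaw":0},{"grip":0,"x":-0.015,"y":0,"z":-0.05,"yaw":0},{"grip":0,"x":-0.015,"y":0,"z":-0.05,"yaw":0},{"grip":0,"x":-0.015,"y":0,"z":-0.05,"yaw":0},{"grip":0,"x":-0.015,"y":0,"z":-0.05,"yaw":0}]'
python3 - <<'E'
from h import *
m=camera_model("wrist");im=grab_frame("wrist");row(m,im);cv2.imwrite("pics/v5.png",im[:,:,::-1]);print(state()["ee_pos"])
h=cv2.cvtColor(im,cv2.COLOR_RGB2HSV)
for c in cv2.findContours(cv2.inRange(h,(10,100,60),(30,255,255))[:250],cv2.RETR_EXTERNAL,2)[0]:
    if cv2.contourArea(c)>60:print("orange",cv2.boundingRect(c))
d=cv2.inRange(h,(0,0,30),(180,80,118))[130:235];k=np.where(d.sum(0)>30*255)[0];print("dark cols",k.tolist())
for v in(.066,.068,.07):print(v,proj(m,W(34,112+v*1e3,64)),proj(m,W(34,100+v*1e3,34)),proj(m,W(34,124+v*1e3,34)))
w=cv2.inRange(h,(8,70,120),(24,175,255))
print("lid left edge col at rows",[(r,int(np.where(w[r,:420])[0].max())) for r in(160,175,195,210)],proj(m,W(20,168,34)))
for n in("scene","side"):
    i=grab_frame(n);cc=[(b,int(cv2.contourArea(c))) for c in cv2.findContours(mask(i,"wood"),cv2.RETR_EXTERNAL,2)[0] for b in[cv2.boundingRect(c)] if cv2.contourArea(c)>60];print(n,cc)
    j=cv2.imread(f"pics/{n}0.png")[:,:,::-1];df=cv2.absdiff(i,np.ascontiguousarray(j)).max(2)
    for nm,b in {"scene":[("press",(145,125,60,70)),("dome",(396,403,52,52)),("loupe",(335,392,26,28)),("green",(265,178,36,38))],"side":[("press",(480,280,96,78)),("dome",(212,148,38,32)),("loupe",(272,155,20,22)),("green",(362,298,34,50))]}[n]:
        x,y,ww,hh=b;print(nm,"changed frac",round(float((df[y:y+hh,x:x+ww]>40).mean()),3))
E
```

```text
time_s: 57.03
ee_pos: [658.2, 70.2, 179.9]
ee_rot: [-179.5, -0.6, -176.7]
force: [1.8, 0.3, -0.0]
gripper_width: 0.4
gripper_force: 0.0
time_s: 57.45
ee_pos: [673.9, 71.4, 228.4]
ee_rot: [-179.6, -0.5, -176.8]
force: [-0.4, 0.4, -0.3]
gripper_width: 0.4
gripper_force: 0.0
centre [45.3 89.2] size [199.1  89.3] yaw 89.977745 corners [[0.5, -10.300000190734863], [89.9000015258789, -10.300000190734863], [90.0, 188.8000030517578], [0.6000000238418579, 188.8000030517578]]
[673.7  71.5 227.8]
orange (82, 145, 207, 92)
orange (20, 0, 57, 31)
dark cols [266, 267, 268, 269, 270, 271, 272, 273, 274, 275, 276, 277, 278, 279, 280, 281, 282, 283, 284, 285, 286, 287, 288, 289, 290, 291, 292]
0.066 [272.  172.8] [263.4 179.3] [288.2 179.3]
0.068 [274.3 172.8] [265.5 179.3] [290.3 179.3]
0.07 [276.6 172.8] [267.5 179.3] [292.4 179.3]
lid left edge col at rows [(160, 265), (175, 287), (195, 265), (210, 265)] [265.5 164.9]
scene [((262, 453, 32, 27), 453), ((219, 218, 69, 65), 1496), ((151, 159, 51, 31), 631), ((142, 126, 22, 17), 162), ((472, 37, 24, 43), 265)]
press changed frac 0.0
dome changed frac 0.0
loupe changed frac 0.0
green changed frac 0.688
side [((371, 309, 19, 12), 168), ((486, 303, 65, 50), 1428), ((518, 286, 55, 27), 621), ((511, 256, 58, 24), 284), ((334, 194, 85, 65), 2757), ((0, 150, 8, 24), 107), ((312, 129, 19, 18), 215), ((325, 97, 31, 16), 71), ((219, 76, 31, 41), 313), ((0, 0, 7, 42), 202)]
press changed frac 0.0
dome changed frac 0.0
loupe changed frac 0.0
green changed frac 0.0
```

```bash
python3 -c "
from workcell import *
print(job_done())"
```

```text
the job is handed in; nothing more can be done
None
```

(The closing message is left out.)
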